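# Open the boot-care box and stack its keyed trays

### The arm

A 6-joint arm with a two-finger parallel gripper is mounted at the origin on the work surface. World frame = base frame: x ahead of the robot, y to its left, z up, the work surface at z = 0. Lengths are in mm, angles in rad, forces in N, time in s.
With the tool pointing down it reaches from about 275 to 750 mm from the base axis. Payload 10.2 kg.
Tool frame: the origin (TCP) lies on the centre line of the jaws, within the pads' length; the fingertips stand 25 mm ahead of it and the grasp point (between the pads) lies 6 mm ahead of it; z points along the fingers, y is the direction in which the jaws open and shut (so a half turn about z gives the same grasp; the last joint's range is limited). The gripper opens to 85 mm and grips with 20 to 120 N. Pads are 22 mm wide; open, the fingers measure 114 mm over their backs; the gripper's body (76 mm by 85 mm) begins 54 mm behind the grasp point. The pads swing forward as they close: fully open they stand 13 mm farther back than shut.
Start: joints at [-1.512, 0.313, 1.498, -0, 1.331, -0.223], TCP at [145.982, -504.302, 256.294] pointing down, gripper open.
Joint ranges: [-2.94, 2.94], [-0.97, 2.17], [0.19, 2.56], [-1.23, 4.37], [0.02, 3.11], [-2.88, 2.88]. Speed limits (rad/s): [2.39, 2.39, 3.01, 3.14, 3.14, 3.14].

### API

Orientations are given as a rotation vector (axis times angle).
In Python, from workcell import arm gives the robot as it stands.
- The arm moves only by the tool step_arm, never from a script. Its argument "targets" is text: rows parted by semicolons, each of 7 numbers parted by spaces: the opening in per cent of the stroke, from 0 (shut) to 100 (fully open), then the shift along the tool's x, y, z in cm, then the turn, a rotation vector about the tool's x, y, z in rad. A call has 1 to 5 rows; each row is the pose to reach, as a shift and turn from the pose measured when the call began, along the tool's axes at that moment; what a row does not reach only later rows make up. A row lasts 1/12 s, in which the tool goes at most 41.7 mm and 7.16 degrees, less where a joint would pass 70% of its speed; a pose out of reach is approached as far as the arm can. A call with a gripper value outside its range is refused whole. The fingers move at their own pace and stop on an object; the grip force is fixed at half the most. Time passes only in rows, so rows that repeat a pose let the fingers close. It gives the time, the measured TCP pose, the force and the opening at its end, in the units of the state.
- arm.state(): the state, without advancing time (a new reading comes with each control period).
- arm.snapshot(name): name is "scene" or "top" or "wrist"; returns a dict with "img" (384x512x3 uint8, red, green, blue), "depth" (384x512 float32, mm along the optical axis (not along the pixel's ray), 0 where there is no reading), "fx", "fy", "cx", "cy" (pixels), "R" (3x3) and "t" (3): a world point X has camera coordinates R X + t. Camera axes: x right, y down, z forward; pixel columns grow to the right and rows downward; lengths in mm; the calibration is good to about 2 mm. The wrist camera is an equidistant fisheye: a pixel r from the principal point sees the ray r / f radians off the axis. A picture is of the moment at which its call begins.
- arm.job_done(): hands the job in, once; it reports no verdict.
The state is a dict: "time_s": time; "q": joint angles; "joint_vel": joint speeds; "joint_torque": joint torques, N m; "position": TCP position; "orientation": TCP orientation; "ft_force": force on the tool from outside, world axes, zero at the start; "ft_torque": the same for the moment, N m; "gripper_width": finger opening in mm.
Only numpy, scipy, OpenCV 4.12 (cv2) and the standard library are available. Lean on these libraries where they do the work, as an engineer would, in place of code of your own. Each camera call takes 0.05 s, during which the arm holds its last target.

### The job

Pick up the flat scraper and lever the cover of the wooden boot-care box up with its blade (not with the fingers) until the cover has fallen fully open, then lay the scraper flat on the bench. Stack the two metal trays squarely in the box: first the tray with the tab on its rim, its notch over the key on the box floor, then the other tray on top of it with its notch over that tab, both fully down and level. Leave the mug, flashlight, padlock, paperweight and clothes peg where they are.

Things in the scene. Friction and masses are not known exactly. Their poses are not given: they have to be found in the camera images.
- box_seat (a point): Centre of the inner floor of the fixed wooden boot-care box, on the floor's top face, 8 mm above the bench. Box outside 210 (its x) x 200 (its y) x 78 mm high, walls 9 mm thick, inside 192 x 182 mm and 70 mm deep. z up; the cover is hinged on the box's +y side and is levered from the -y side; the key stands on the floor towards +x. A tray that is home is centred on this point, its x axis along this x axis. The box stands at various places and yaws.
- box_key (a point): Top centre of the steel key on the box floor: a block 14 (box x) x 12 (box y) mm, 9 mm high, 49 mm from the floor's centre along the box's +x.
- cover (a joint): Opening angle of the flat wooden cover (214 x 215 x 7 mm, 0.3 kg), 0 shut to 2.3 rad fully open (leaning back beyond the box's +y side). No catch and no spring: by its weight it falls shut below 1.57 rad and falls open by itself beyond that; it takes about 1.5 to 2.5 N at the lip to lift. Its hinge line runs along the box's x at 100 mm to +y of the box centre and 78 mm above the bench.
- cover_lip (a point): Middle of the lower front edge of the cover. Shut, it lies 78 mm above the bench and overhangs the box's front (-y) wall by 15 mm over the cover's whole width; the blade goes under this overhang. Same axes as the box when shut.
- scraper_grip (a point): Point in the wooden handle of the flat scraper at which to grip it, 15 mm above the scraper's underside. Handle 95 long x 24 wide x 30 mm high, from 70 mm behind to 25 mm ahead of this point. x points from handle to blade tip, z up. Mass 0.16 kg, balance point within 5 mm of here; grip firmly (60 N or more) for levering.
- scraper_tip (a point): Middle of the end of the scraper's flat steel blade, at half its thickness, 135 mm ahead of scraper_grip and 13.5 mm lower. Blade 110 long (from 25 to 135 mm ahead of the grip point) x 36 wide x 3 mm thick, level with the handle's underside.
- lower_mid (a point): Centre, half-way up, of the lower tray: open aluminium tray 120 (x) x 58 (y) x 34 mm high, with a tab on top of the rim at its +x end and, below the tab, the notch. 0.25 kg, 17 mm from this point down to its underside. Grip it across its 58 mm width.
- lower_notch (a point): Where the key's middle should be in the lower tray's notch: at the level of the underside, 49 mm from the centre towards +x. The notch is 17 mm wide (y), 22 mm deep from the +x end (x = 38 to 60 mm) and 13 mm high, open below and at the end.
- lower_key (a point): Top centre of the lower tray's tab (its key): 14 (x) x 12 (y) mm, standing 9 mm above the rim (43 mm above the underside), 49 mm from the tray's centre towards +x, over the notch.
- upper_mid (a point): Centre, half-way up, of the upper tray: open aluminium tray 120 (x) x 58 (y) x 28 mm high with a cross wall and no tab; its notch is a slot through the full height of the +x end. 0.2 kg, 14 mm from this point down to its underside. Grip it across its 58 mm width. On top of the lower tray it sits with this point 31 mm above lower_mid.
- upper_notch (a point): Where the tab's middle should be in the upper tray's notch: at the level of the underside, 49 mm from the centre towards +x. Slot 17 mm wide (y), 22 mm deep from the +x end.
- mug: White ceramic mug, 82 mm across, 92 mm high, origin under its centre. Bystander.
- flashlight: Green flashlight lying flat, 150 mm long, 44 mm across, origin under its middle. Bystander.
- padlock: Steel padlock lying flat, 52 x 85 x 22 mm, origin under its block. Bystander.
- paperweight: Glass dome paperweight, 72 mm across, 47 mm high, origin under its centre. Bystander.
- peg: Wooden clothes peg lying down, 74 x 12 x 11 mm, origin under its middle. Bystander.
- scraper: The whole flat scraper; origin under the grip point, axes as scraper_grip.
- lower: The whole lower tray; origin under its centre.
- upper: The whole upper tray; origin under its centre.

How it is judged:
By the outcome, as a careful person would: the job done as asked, in the order asked, and still so for the second after the job is handed in, with the robot touching nothing.
It also fails if it takes over 72 s, if anything falls off the work surface, if the arm or the gripper's body presses on something with over 40 N, if the wrist force passes 120 N, or if a joint passes its speed limit or range.

## Working session

There is one attempt and no reset: what is moved stays moved. The work goes in short steps, Python scripts to look and compute and a tool call to move; the robot and the scene stay as the last step left them, time stands still between calls to the robot, and variables do not carry over. Pictures are saved under pics/ and viewed, and the job is handed in when it is done.

Besides the shell and the picture viewer there is one more tool, called after "Emit:" as name(argument=value, ...), one argument or row to a line, values as JSON. step_arm: Moves the arm, as the interface text tells. Its arguments: {"type":"object","properties":{"targets":{"type":"string"}},"required":["targets"]}

```bash
mkdir -p pics; ls
cat > h.py <<'E'
import numpy as np, cv2
from workcell import arm
from scipy.spatial.transform import Rotation as Ro
def snap(n,f):
    s=arm.snapshot(n); cv2.imwrite('pics/'+f+'.png',s['img'][:,:,::-1]); np.savez('pics/'+f+'.npz',**s); return s
def pts(s):
    h,w=s['depth'].shape; u,v=np.meshgrid(np.arange(w),np.arange(h)); d=s['depth']
    P=np.stack([(u-s['cx'])/s['fx']*d,(v-s['cy'])/s['fy']*d,d],-1)
    return (P-s['t'])@s['R']
def ray(s,u,v,z):
    d=np.array([(u-s['cx'])/s['fx'],(v-s['cy'])/s['fy'],1.])@s['R']; o=-s['R'].T@s['t']
    return o+d*(z-o[2])/d[2]
E
python3 - <<'E'
from h import *
for n in ['scene','top','wrist']:
    s=snap(n,n+'0'); print(n,s['fx'],s['cx'],s['cy'],s['R'].round(3).tolist(),s['t'].round(1))
print(arm.state())
E
```

```text
pics
scene 421.91020471954334 260.29209412353526 192.66004983505016 [[0.728, 0.685, -0.018], [0.378, -0.424, -0.823], [-0.572, 0.593, -0.567]] [-330.4 -176.6 1671.6]
top 488.64449595916113 252.57571121648584 189.61832905976073 [[-0.125, -0.992, 0.004], [-0.97, 0.122, -0.211], [0.209, -0.031, -0.977]] [ -44.6  564.4 1086.2]
wrist 297.3186396354542 252.30674688096238 194.37681860756837 [[0.279, -0.96, -0.002], [-0.913, -0.265, 0.31], [-0.298, -0.085, -0.951]] [-524.9  -41.6  380.1]
{'time_s': 0.15, 'q': array([-1.51238905e+00,  3.13339943e-01,  1.49825040e+00,  1.32907748e-05,
        1.33102613e+00, -2.23446253e-01]), 'joint_vel': array([-0.00149005, -0.00130639, -0.00295486,  0.00014176, -0.0009731 ,
       -0.00059987]), 'joint_torque': array([ 1.51618577e-03, -4.12380266e+01, -2.59789377e+01, -7.19727041e-05,
        3.31788513e-03,  1.27646987e-05]), 'position': array([ 145.97938948, -504.11917221,  255.86166182]), 'orientation': array([-3.10943921e+00, -4.41122380e-01, -1.52716344e-04]), 'ft_force': array([0.27186015, 0.21718101, 0.01729397]), 'ft_torque': array([-0.02391294,  0.02205659,  0.03369445]), 'gripper_width': 85.43143912690739}
```

View pics/scene0.png

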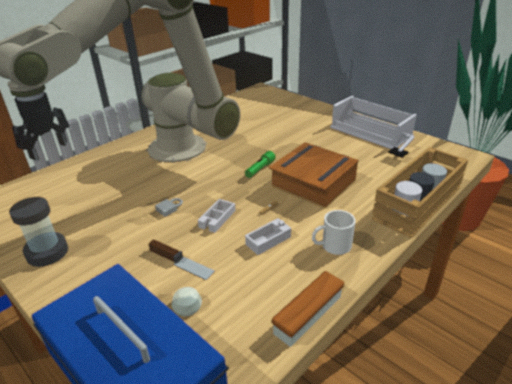

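View pics/top0.png

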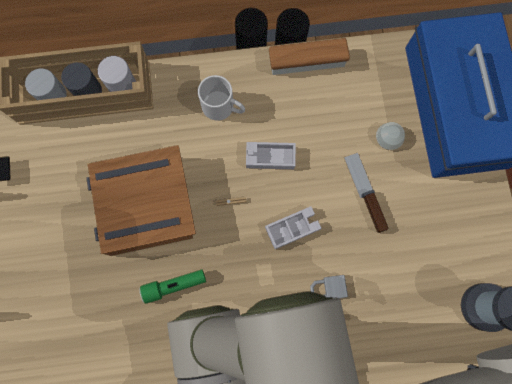

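View pics/wrist0.png

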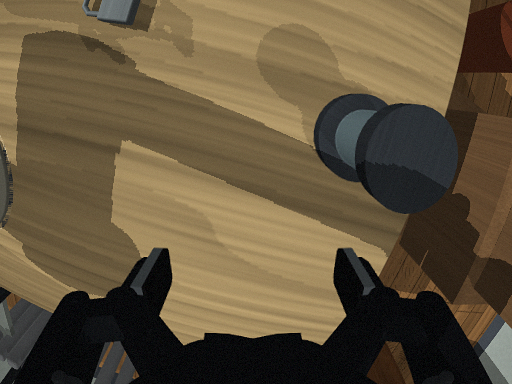

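Run:
```python
from h import *
s=dict(np.load('pics/top0.npz'))
im=s['img'][:,:,::-1]
cv2.imwrite('pics/z1.png',cv2.resize(im[130:260,225:400],None,fx=4.5,fy=4.5,interpolation=cv2.INTER_CUBIC))
cv2.imwrite('pics/z2.png',cv2.resize(im[135:265,75:255],None,fx=4.4,fy=4.4,interpolation=cv2.INTER_CUBIC))
P=pts(s)
for u,v in [(300,240),(265,270),(380,215),(363,160),(390,137),(336,288),(140,200),(215,80),(170,285),(305,155)]: print(u,v,P[v,u].round(1))
```

```text
300 240 [ 429.6 -215.3   -3.6]
265 270 [ 368.8 -121.5   -0.5]
380 215 [ 461.9 -410.3   27.6]
363 160 [ 608.6 -401.4   -1.5]
390 137 [ 644.5 -462.2   50.9]
336 288 [ 306.1 -279.4   20.9]
140 200 [558.3 145.1  79.7]
215 80 [833.7 -57.8  74.3]
170 285 [360.4  99.8  43.3]
305 155 [ 639.7 -258.8   -1.7]
```

View pics/z1.png

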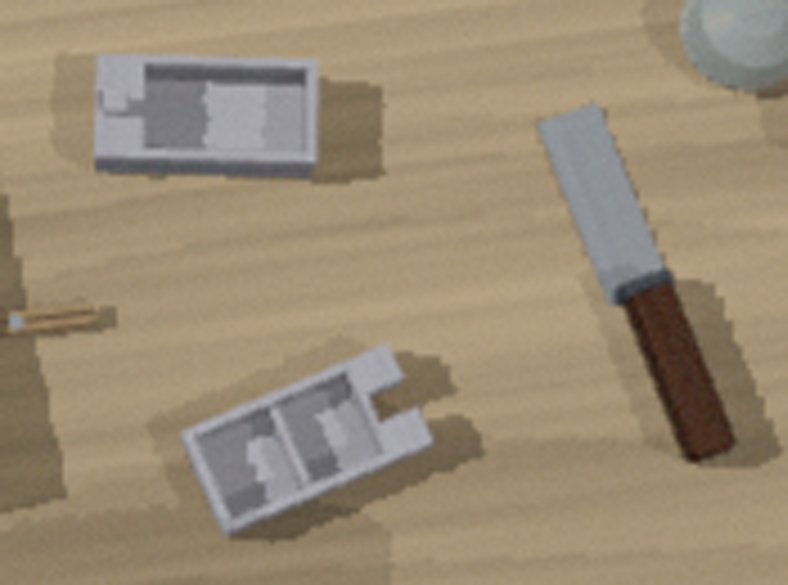

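View pics/z2.png

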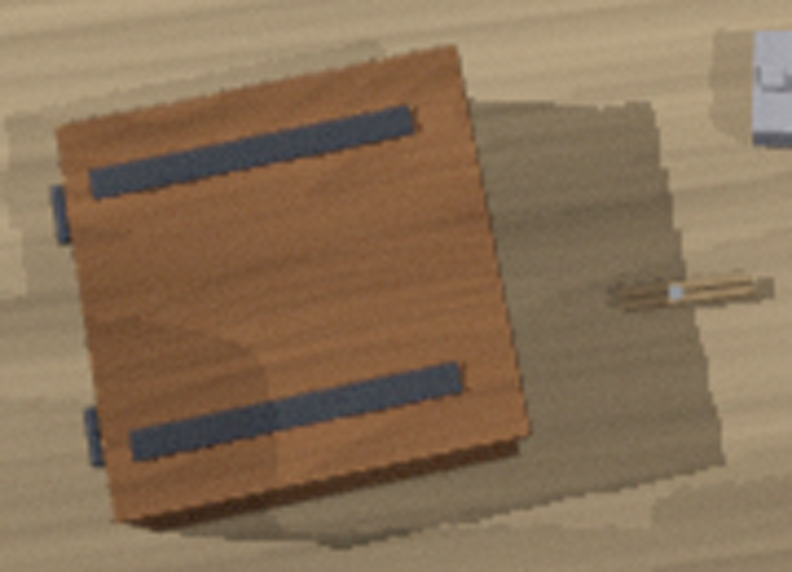

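```bash
cat > m.py <<'E'
from h import *
def mask(s,roi,lo,hi):
    hsv=cv2.cvtColor(s['img'],cv2.COLOR_RGB2HSV); m=cv2.inRange(hsv,np.array(lo),np.array(hi))
    z=np.zeros_like(m); x0,y0,x1,y1=roi; z[y0:y1,x0:x1]=m[y0:y1,x0:x1]; return z
def rectw(s,m,z):
    c=max(cv2.findContours(m,cv2.RETR_EXTERNAL,cv2.CHAIN_APPROX_NONE)[0],key=cv2.contourArea)[:,0]
    W=np.array([ray(s,u,v,z)[:2] for u,v in c]).astype(np.float32)
    r=cv2.minAreaRect(W); return r,cv2.boxPoints(r),W
E
python3 - <<'E'
from m import *
s=dict(np.load('pics/top0.npz'))
hsv=cv2.cvtColor(s['img'],cv2.COLOR_RGB2HSV)
for n,(u,v) in dict(cover=(140,190),covsh=(105,230),handle=(375,212),blade=(360,175),tray=(252,150),traysh=(285,168),tray2=(310,222),wood=(330,120),shadow=(215,180)).items(): print(n,hsv[v,u])
E
```

```text
cover [ 13 132 131]
covsh [ 14 145 121]
handle [ 10 141  74]
blade [103  15 150]
tray [124  10 173]
traysh [135  17  92]
tray2 [ 18  75 105]
wood [ 18  74 173]
shadow [ 17  77 113]
```

Run:
```python
from m import *
s=dict(np.load('pics/top0.npz')); P=pts(s)
def show(n,m,z):
    r,b,W=rectw(s,m,z); print(n,np.round(r[0],1),np.round(r[1],1),round(r[2],1),b.round(0).tolist())
show('cover',mask(s,(70,120,215,265),(5,105,80),(16,255,255)),85)
show('coverz',((P[:,:,2]>70)*255).astype(np.uint8)*(np.pad(np.ones((145,145),np.uint8),((120,119),(70,297)))),85)
show('handle',mask(s,(340,180,400,245),(0,100,30),(14,255,110)),30)
show('blade',mask(s,(335,145,385,205),(90,0,120),(120,60,255)),3)
for n,roi,z in [('lower',(235,135,305,180),34),('upper',(258,200,330,258),28)]:
    m=mask(s,roi,(100,0,30),(160,60,255)); show(n,m,z)
    m2=((P[:,:,2]>z-9)*255).astype(np.uint8); m2&=mask(s,roi,(0,0,0),(180,255,255)); show(n+'d',m2,z)
```

```text
cover [558.2 142.5] [221.7 215.6] 5.0 [[438.0, 240.0], [457.0, 25.0], [678.0, 45.0], [659.0, 259.0]]
coverz [561.  146.3] [217.  222.3] 5.0 [[443.0, 248.0], [463.0, 26.0], [679.0, 45.0], [659.0, 266.0]]
handle [ 469.3 -400.1] [93.1 28.4] 11.6 [[421.0, -395.0], [427.0, -423.0], [518.0, -405.0], [512.0, -377.0]]
blade [ 572.5 -382.3] [105.  35.] 11.6 [[518.0, -376.0], [525.0, -410.0], [627.0, -389.0], [620.0, -355.0]]
lower [ 640.3 -168.7] [117.2  64.6] 81.3 [[600.0, -222.0], [663.0, -232.0], [681.0, -116.0], [617.0, -106.0]]
lowerd [ 643.1 -169.2] [117.8  60.9] 82.9 [[606.0, -224.0], [666.0, -231.0], [681.0, -115.0], [620.0, -107.0]]
upper [ 459.1 -198.5] [ 58.7 120.1] 16.4 [[414.0, -149.0], [448.0, -264.0], [504.0, -248.0], [470.0, -133.0]]
upperd [ 459.9 -199.1] [ 58.6 120.9] 16.1 [[415.0, -149.0], [448.0, -265.0], [505.0, -249.0], [471.0, -133.0]]
```

```bash
cat >> h.py <<'E'
def Rdown(yaw):  # tool z down, tool x at yaw (deg)
    c,s=np.cos(np.radians(yaw)),np.sin(np.radians(yaw)); return np.array([[c,s,0],[s,-c,0],[0,0,-1.]])
def go(p,yaw,pitch=0,roll=0):
    st=arm.state(); R=Ro.from_rotvec(st['orientation']).as_matrix(); T=Rdown(yaw)@Ro.from_euler('xy',[roll,pitch],degrees=True).as_matrix()
    d=R.T@(np.array(p)-st['position'])/10; w=Ro.from_matrix(R.T@T).as_rotvec()
    print('shift cm',d.round(2),'turn',w.round(3),'| t',round(st['time_s'],2),'pos',st['position'].round(1),'yaw',round(np.degrees(np.arctan2(R[1,0],R[0,0])),1),'F',st['ft_force'].round(1),'w',round(st['gripper_width'],1),'rows',round(np.linalg.norm(d)*10/41.7,1),round(np.degrees(np.linalg.norm(w))/7.16,1))
E
python3 - <<'E'
from h import *
go((491.5,-397,130),11.6)
E
```

```text
shift cm [36.17 -0.67 12.6 ] turn [-0.001 -0.     0.079] | t 0.15 pos [ 146.  -504.1  255.9] yaw 16.1 F [0.3 0.2 0. ] w 85.4 rows 9.2 0.6
```

Emit:
step_arm(
  targets="100 9 0 2 0 0 0.04; 100 18 0 5 0 0 0.08; 100 27 -0.5 9 0 0 0.08; 100 36.2 -0.7 12.6 0 0 0.08; 100 36.2 -0.7 12.6 0 0 0.08",
)

```text
time_s: 0.57
position: [336.6, -445.3, 190.9]
orientation: [-3.125, -0.316, 0.0]
ft_force: [0.6, -1.3, -0.0]
gripper_width: 85.4
```

Run:
```python
from h import *
go((491.5,-397,130),11.6)
```

```text
shift cm [16.14 -1.63  6.09] turn [-0.001 -0.    -0.001] | t 0.57 pos [ 336.6 -445.3  190.9] yaw 11.5 F [ 0.6 -1.3 -0. ] w 85.4 rows 4.2 0.0
```

Emit:
step_arm(
  targets="100 8 -0.8 3 0 0 0; 100 16.1 -1.6 6.1 0 0 0; 100 16.1 -1.6 6.1 0 0 0; 100 16.1 -1.6 6.1 0 0 0; 100 16.1 -1.6 6.1 0 0 0",
)

```text
time_s: 0.98
position: [494.8, -393.9, 126.7]
orientation: [-3.12, -0.322, 0.002]
ft_force: [-0.5, 0.1, -1.0]
gripper_width: 85.2
```

Run:
```python
from h import *
go((491.5,-397,31),11.6)
snap('wrist','w1')
```

```text
shift cm [-0.38  0.29  9.57] turn [-0.005  0.001  0.003] | t 0.98 pos [ 494.8 -393.9  126.7] yaw 11.8 F [-0.5  0.1 -1. ] w 85.2 rows 2.3 0.0
```

View pics/w1.png

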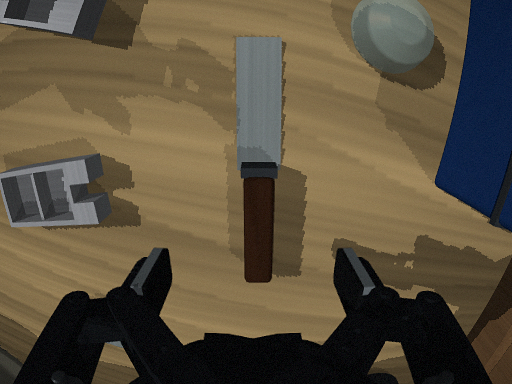

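Emit:
step_arm(
  targets="100 -0.4 0.2 4 0 0 0; 100 -0.4 0.2 7.5 0 0 0; 100 -0.4 0.2 9.5 0 0 0; 100 -0.4 0.2 9.5 0 0 0; 100 -0.4 0.2 9.5 0 0 0",
)

```text
time_s: 1.45
position: [489.4, -397.6, 32.5]
orientation: [-3.12, -0.321, 0.003]
ft_force: [-0.3, -1.0, 0.7]
gripper_width: 85.4
```

Run:
```python
from h import *
go((491.5,-397,31),11.6)
snap('wrist','w2')
```

```text
shift cm [ 0.21 -0.01  0.15] turn [-0.005  0.002  0.002] | t 1.45 pos [ 489.4 -397.6   32.5] yaw 11.7 F [-0.3 -1.   0.7] w 85.4 rows 0.1 0.0
```

View pics/w2.png

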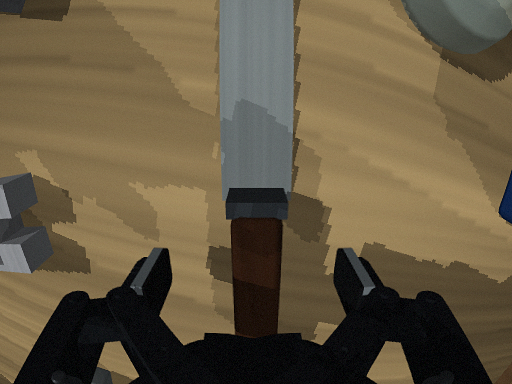

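Emit:
step_arm(
  targets="100 0.2 0 0.3 0 0 0; 0 0.2 0 0.3 0 0 0; 0 0.2 0 0.3 0 0 0; 0 0.2 0 0.3 0 0 0; 0 0.2 0 0.3 0 0 0",
)

```text
time_s: 1.92
position: [492.2, -397.8, 31.4]
orientation: [-3.123, -0.321, -0.0]
ft_force: [0.1, -0.4, 0.1]
gripper_width: 38.9
```

Emit:
step_arm(
  targets="0 0 0 0 0 0 0; 0 0 0 0 0 0 0; 0 0 0 0 0 0 0; 0 0 0 0 0 0 0",
)

```text
time_s: 2.25
position: [492.4, -398.0, 31.9]
orientation: [-3.124, -0.321, -0.001]
ft_force: [0.0, 0.6, 5.0]
gripper_width: 22.9
```

Emit:
step_arm(
  targets="0 0 0 -4 0 0 0; 0 0 0 -8 0 0 0; 0 0 0 -12 0 0 0; 0 0 0 -12 0 0 0",
)

```text
time_s: 2.58
position: [494.2, -400.2, 160.1]
orientation: [3.116, 0.321, 0.012]
ft_force: [1.0, -1.8, -0.1]
gripper_width: 23.0
```

Run:
```python
from h import *
go((583.5,-122.9,150),95)
snap('wrist','w3')
```

```text
shift cm [ 14.39 -25.34   0.85] turn [ 0.013  0.002 -1.453] | t 2.58 pos [ 494.2 -400.2  160.1] yaw 11.8 F [ 1.  -1.8 -0.1] w 23.0 rows 7.0 11.6
```

View pics/w3.png

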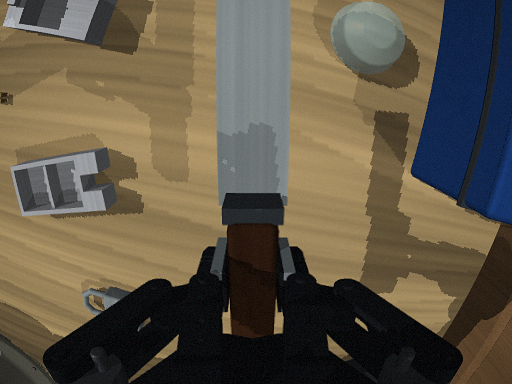

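Emit:
step_arm(
  targets="0 1.4 -2.5 0 0 0 -0.12; 0 2.8 -5 0 0 0 -0.24; 0 4.2 -7.5 0 0 0 -0.36; 0 5.6 -10 0 0 0 -0.48; 0 7 -12.5 0.4 0 0 -0.6",
)

```text
time_s: 3.05
position: [536.3, -261.1, 150.3]
orientation: [2.883, 1.237, 0.003]
ft_force: [0.1, -0.1, -1.6]
gripper_width: 23.0
```

Run:
```python
from h import *
go((583.5,-122.9,150),95)
```

```text
shift cm [13.27 -6.1   0.  ] turn [ 0.005  0.002 -0.847] | t 3.05 pos [ 536.3 -261.1  150.3] yaw 46.5 F [ 0.1 -0.1 -1.6] w 23.0 rows 3.5 6.8
```

Emit:
step_arm(
  targets="0 2.6 -1.2 0 0 0 -0.12; 0 5.3 -2.4 0 0 0 -0.24; 0 8 -3.6 0 0 0 -0.36; 0 10.6 -4.8 0 0 0 -0.48; 0 13.2 -6.1 0 0 0 -0.6",
)

```text
time_s: 3.47
position: [582.7, -121.7, 148.1]
orientation: [2.384, 2.043, -0.001]
ft_force: [0.4, -0.6, -1.9]
gripper_width: 22.9
```

Run:
```python
from h import *
go((583.5,-122.9,102),95)
```

```text
shift cm [-0.09  0.09  4.61] turn [ 0.001  0.002 -0.241] | t 3.47 pos [ 582.7 -121.7  148.1] yaw 81.2 F [ 0.4 -0.6 -1.9] w 22.9 rows 1.1 1.9
```

Emit:
step_arm(
  targets="0 -1 0.1 1 0 0 -0.12; 0 -1 0.1 3 0 0 -0.24; 0 -1 0.1 4.6 0 0 -0.24; 0 -1 0.1 4.6 0 0 -0.24; 0 -1 0.1 4.6 0 0 -0.24",
)

```text
time_s: 3.88
position: [581.4, -131.5, 100.7]
orientation: [-2.124, -2.313, 0.003]
ft_force: [0.5, -1.1, -0.6]
gripper_width: 22.8
```

Run:
```python
from h import *
go((583.5,-122.9,102),95)
s=snap('wrist','w4'); a=snap('scene','s4'); t=snap('top','t4')
im=a['img'][:,:,::-1][110:260,190:400]; cv2.imwrite('pics/s4z.png',cv2.resize(im,None,fx=3.7,fy=3.7,interpolation=cv2.INTER_CUBIC))
```

```text
shift cm [ 0.84  0.28 -0.13] turn [-0.002  0.001 -0.002] | t 3.88 pos [ 581.4 -131.5  100.7] yaw 94.9 F [ 0.5 -1.1 -0.6] w 22.8 rows 0.2 0.0
```

View pics/w4.png

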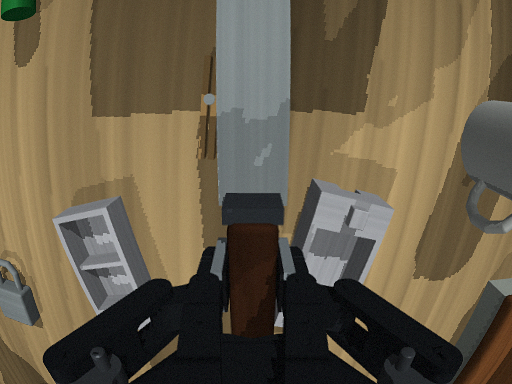

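View pics/s4z.png

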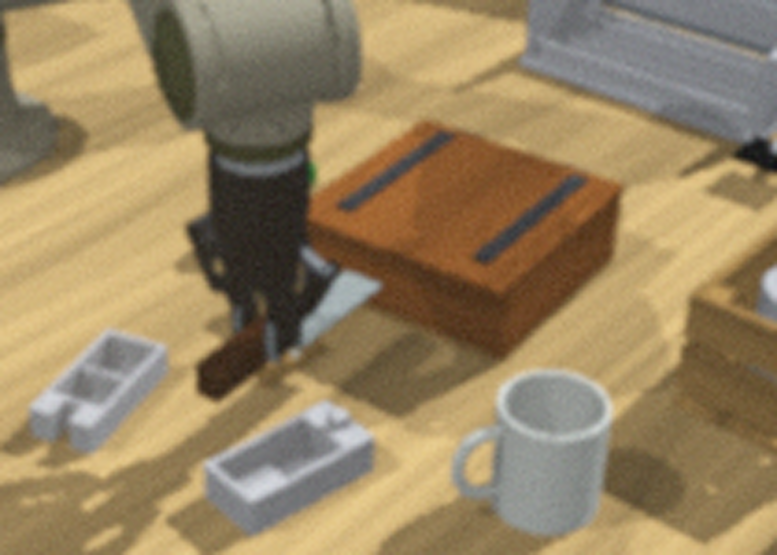

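View pics/t4.png

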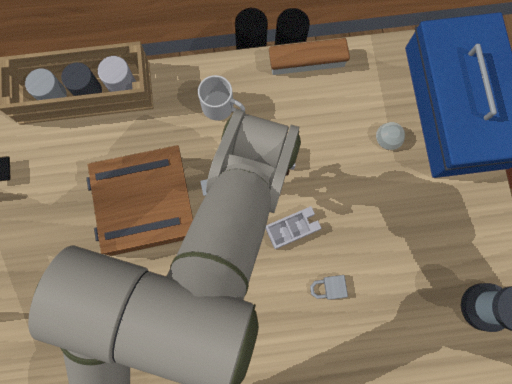

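Run:
```python
from h import *
s=dict(np.load('pics/s4.npz'))
def pr(X): c=s['R']@np.array(X)+s['t']; return (s['fx']*c[:2]/c[2]+[s['cx'],s['cy']]).round(1)
y=np.radians(94.9); d=np.array([np.cos(y),np.sin(y)]); n=np.array([-d[1],d[0]]); g=np.array([581.4,-131.5])
for k in (18,-18):
  p=g+135*d+n*k
  for z in (68,72,76): print(k,z,pr([*p,z]))
b=np.radians(5);xd=np.array([np.cos(b),np.sin(b)]);yd=np.array([-np.sin(b),np.cos(b)]);c=np.array([559.5,151])
for sx in (-107,107):
  for z in (78,85): print('lip',sx,z,pr([*(c+sx*xd-115*yd),z]))
im=s['img'][:,:,::-1][155:225,255:345]; cv2.imwrite('pics/s4y.png',cv2.resize(im,None,fx=8,fy=8,interpolation=cv2.INTER_CUBIC))
```

```text
18 68 [283.1 184.8]
18 72 [283.2 183.7]
18 76 [283.2 182.6]
-18 68 [292.6 188.6]
-18 72 [292.7 187.6]
-18 76 [292.7 186.5]
lip -107 78 [267.6 169. ]
lip -107 85 [267.6 167.1]
lip 107 78 [324.2 191.1]
lip 107 85 [324.3 189.2]
```

View pics/s4y.png

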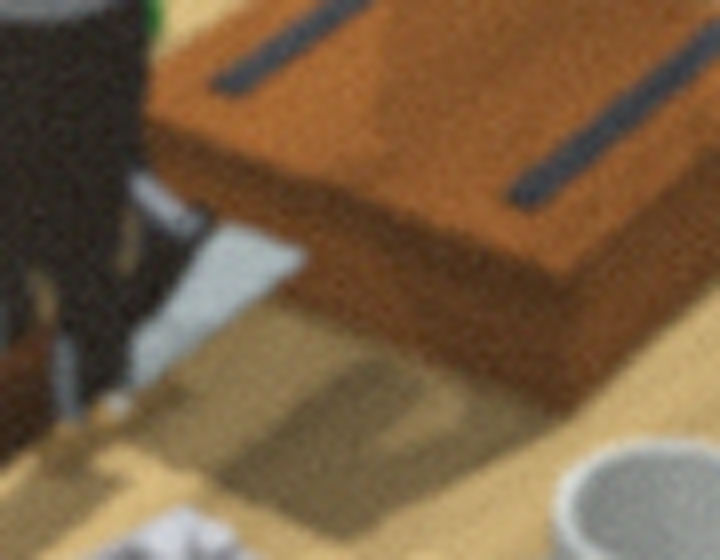

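Emit:
step_arm(
  targets="0 1.5 0 0 0 0 0; 0 3 0 0 0 0 0; 0 4 0 0 0 0 0; 0 4.4 0 0 0 0 0; 0 4.4 0 0 0 0 0",
)

```text
time_s: 4.45
position: [578.7, -86.7, 103.1]
orientation: [2.12, 2.314, -0.001]
ft_force: [0.2, 0.1, -1.3]
gripper_width: 22.9
```

Run:
```python
from h import *
go((577.6,-87.5,112),95)
s=snap('scene','s5')
im=s['img'][:,:,::-1][155:225,255:345]; cv2.imwrite('pics/s5y.png',cv2.resize(im,None,fx=8,fy=8,interpolation=cv2.INTER_CUBIC))
```

```text
shift cm [-0.07 -0.11 -0.89] turn [0.002 0.003 0.   ] | t 4.45 pos [578.7 -86.7 103.1] yaw 95.0 F [ 0.2  0.1 -1.3] w 22.9 rows 0.2 0.0
```

View pics/s5y.png

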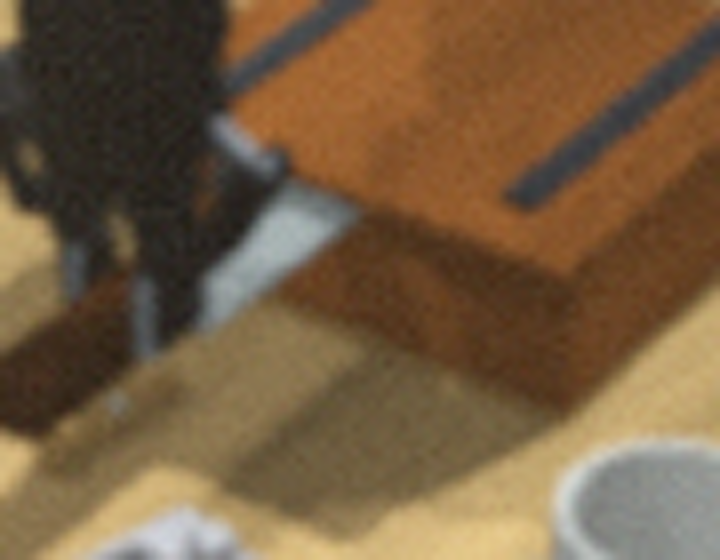

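Emit:
step_arm(
  targets="0 0 0 -0.7 0 0 0; 0 0 0 -1.3 0 0 0; 0 0 0 -2 0 0 0; 0 0 0 -2.6 0 0 0; 0 0 0 -2.6 0 0 0",
)

```text
time_s: 4.92
position: [579.3, -88.0, 130.7]
orientation: [2.119, 2.311, 0.0]
ft_force: [-0.2, 0.1, -2.1]
gripper_width: 22.8
```

Run:
```python
from h import *
go((577.6,-87.5,112),95)
s=snap('scene','s6')
im=s['img'][:,:,::-1][120:225,245:380]; cv2.imwrite('pics/s6y.png',cv2.resize(im,None,fx=5.5,fy=5.5,interpolation=cv2.INTER_CUBIC))
```

```text
shift cm [ 0.07 -0.17  1.87] turn [ 0.004  0.004 -0.001] | t 4.92 pos [579.3 -88.  130.7] yaw 95.0 F [-0.2  0.1 -2.1] w 22.8 rows 0.5 0.0
```

View pics/s6y.png

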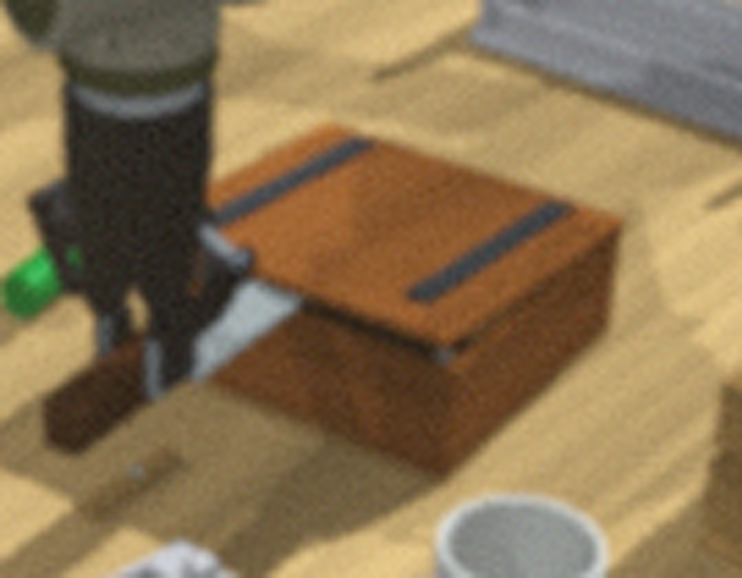

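Emit:
step_arm(
  targets="0 1.2 0 -0.3 0 0 0; 0 2.4 0 -0.5 0 0 0; 0 3.6 0 -0.7 0 0 0; 0 4.8 0 -0.9 0 0 0; 0 5 0 -1.6 0 0 0",
)

```text
time_s: 5.38
position: [574.0, -35.4, 145.2]
orientation: [2.119, 2.315, -0.001]
ft_force: [-0.1, 2.2, -4.9]
gripper_width: 22.7
```

```bash
cat >> h.py <<'E'
def tip(c=(559.5,151),b=5):
    st=arm.state(); R=Ro.from_rotvec(st['orientation']).as_matrix(); t=st['position']+R@np.array([135,0,28.5])
    b=np.radians(b); r=t[:2]-np.array(c); y=-np.sin(b)*r[0]+np.cos(b)*r[1]
    print('tip box y',y.round(1),'x',(np.cos(b)*r[0]+np.sin(b)*r[1]).round(1),'ztop',t[2].round(1),'th',np.arctan2(t[2]-78,100-y).round(3),'r',np.hypot(t[2]-78,100-y).round(1))
E
python3 - <<'E'
from h import *
go((577.6,-87.5,112),95);tip()
E
```

```text
shift cm [-5.21 -0.11  3.33] turn [0.002 0.003 0.001] | t 5.38 pos [574.  -35.4 145.2] yaw 95.1 F [-0.1  2.2 -4.9] w 22.7 rows 1.5 0.0
tip box y -52.1 x -1.9 ztop 116.3 th 0.247 r 156.8
```

Emit:
step_arm(
  targets="0 0.5 0 -1.9 0 0 0; 0 1.2 0 -3.9 0 0 0; 0 2.4 0 -5.8 0 0 0; 0 4 0 -7.7 0 0 0; 0 4 0 -7.7 0 0 0",
)

```text
time_s: 5.8
position: [571.2, 7.0, 226.3]
orientation: [2.113, 2.314, 0.006]
ft_force: [0.7, -0.7, -1.9]
gripper_width: 22.9
```

Run:
```python
from h import *
go((577.6,-87.5,112),95);tip()
s=snap('scene','s7')
snap('wrist','w7')
im=s['img'][:,:,::-1][60:240,240:440]; cv2.imwrite('pics/s7y.png',cv2.resize(im,None,fx=3.3,fy=3.3,interpolation=cv2.INTER_CUBIC))
```

```text
shift cm [-9.42 -0.31 11.47] turn [0.008 0.004 0.004] | t 5.8 pos [571.2   7.  226.3] yaw 95.2 F [ 0.7 -0.7 -1.9] w 22.9 rows 3.6 0.1
tip box y -9.6 x -1.2 ztop 197.3 th 0.828 r 162.0
```

View pics/s7y.png

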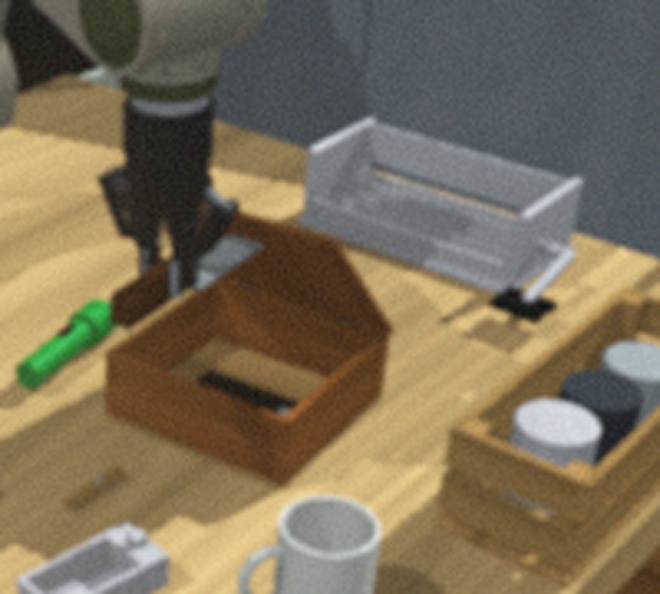

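View pics/w7.png

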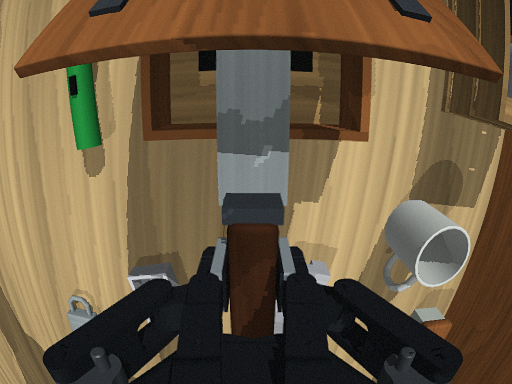

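Emit:
step_arm(
  targets="0 1.7 0 -1.1 0 0 0; 0 3.7 0 -2.3 0 0 0; 0 5.9 0 -3.3 0 0 0; 0 8.2 0 -3.9 0 0 0; 0 8.2 0 -3.9 0 0 0",
)

```text
time_s: 6.32
position: [562.7, 89.3, 261.4]
orientation: [2.114, 2.318, 0.002]
ft_force: [-0.3, 0.4, -1.1]
gripper_width: 23.2
```

Run:
```python
from h import *
go((577.6,-87.5,112),95);tip()
s=snap('wrist','w8')
```

```text
shift cm [-17.71  -0.19  14.98] turn [0.003 0.002 0.005] | t 6.32 pos [562.7  89.3 261.4] yaw 95.3 F [-0.3  0.4 -1.1] w 23.2 rows 5.6 0.0
tip box y 73.2 x -2.8 ztop 232.7 th 1.399 r 157.0
```

View pics/w8.png

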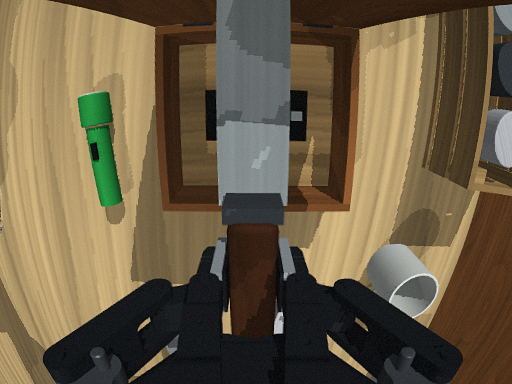

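Emit:
step_arm(
  targets="0 1.5 0 -0.2 0 0 0; 0 3 0 -0.3 0 0 0; 0 4.5 0 -0.2 0 0 0; 0 6 0 0 0 0 0; 0 7 0 0.3 0 0 0",
)

```text
time_s: 6.78
position: [556.3, 157.3, 256.3]
orientation: [2.117, 2.318, -0.002]
ft_force: [0.7, 0.2, -1.3]
gripper_width: 23.2
```

Emit:
step_arm(
  targets="0 0 0 0 0 0 0; 0 0 0 0 0 0 0; 0 0 0 0 0 0 0",
)

```text
time_s: 7.03
position: [556.5, 156.3, 255.9]
orientation: [2.118, 2.317, -0.003]
ft_force: [-0.0, 0.0, -1.4]
gripper_width: 23.0
```

Run:
```python
from h import *
go((577.6,-87.5,112),95);tip()
s=snap('scene','s9'); snap('wrist','w9')
```

```text
shift cm [-24.43  -0.09  14.46] turn [0.    0.003 0.003] | t 7.03 pos [556.5 156.3 255.9] yaw 95.2 F [-0.   0.  -1.4] w 23.0 rows 6.8 0.0
tip box y 140.4 x -2.9 ztop 227.0 th 1.836 r 154.4
```

View pics/s9.png

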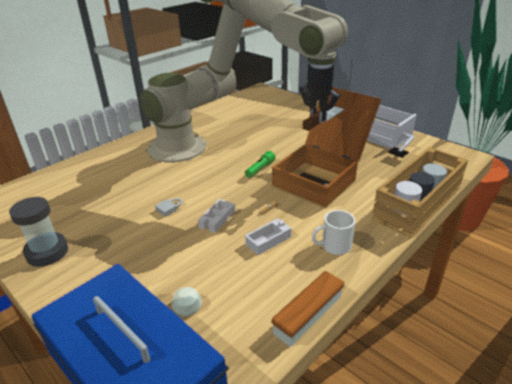

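View pics/w9.png

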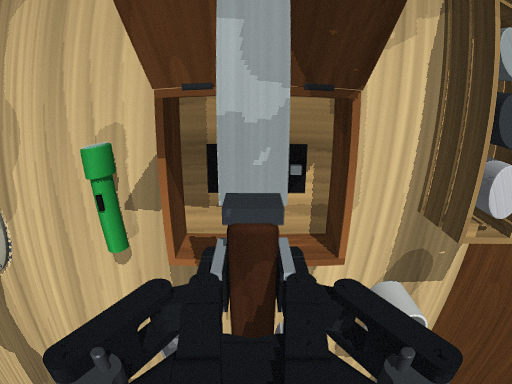

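Emit:
step_arm(
  targets="0 -4 0 0 0 0 0; 0 -8 0 0 0 0 0; 0 -12 0 0 0 0 0; 0 -16 0 0 0 0 0; 0 -20 0 0 0 0 0",
)

```text
time_s: 7.55
position: [574.3, -45.3, 257.1]
orientation: [2.118, 2.316, -0.002]
ft_force: [1.3, -0.1, -1.8]
gripper_width: 22.7
```

Run:
```python
from h import *
go((492,-398,160),12)
```

```text
shift cm [-34.37 -11.35   9.8 ] turn [0.003 0.002 1.451] | t 7.55 pos [574.3 -45.3 257.1] yaw 95.1 F [ 1.3 -0.1 -1.8] w 22.7 rows 9.0 11.6
```

Emit:
step_arm(
  targets="0 -3 -1 0 0 0 0.12; 0 -6 -2 0 0 0 0.24; 0 -9 -3 1 0 0 0.36; 0 -12 -4 2 0 0 0.48; 0 -15 -5 3 0 0 0.6",
)

```text
time_s: 7.97
position: [537.1, -201.3, 227.4]
orientation: [2.712, 1.577, 0.0]
ft_force: [0.9, 1.1, -2.3]
gripper_width: 22.9
```

Run:
```python
from h import *
go((492,-398,130),12)
```

```text
shift cm [-19.31   5.78   9.8 ] turn [0.004 0.    0.844] | t 7.97 pos [ 537.1 -201.3  227.4] yaw 60.4 F [ 0.9  1.1 -2.3] w 22.9 rows 5.4 6.8
```

Emit:
step_arm(
  targets="0 -3.9 1.2 2 0 0 0.12; 0 -7.8 2.3 4 0 0 0.24; 0 -11.6 3.5 6 0 0 0.36; 0 -15.5 4.6 8 0 0 0.48; 0 -19.3 5.8 9.8 0 0 0.6",
)

```text
time_s: 8.38
position: [494.5, -384.4, 136.6]
orientation: [3.06, 0.695, 0.002]
ft_force: [0.6, -0.5, -1.5]
gripper_width: 22.6
```

Emit:
step_arm(
  targets="0 0 0 2 0 0 0.12; 0 0 0 5 0 0 0.24; 0 0 0 7 0 0 0.24; 0 0 0 7 0 0 0.24; 0 0 0 7 0 0 0.24",
)

```text
time_s: 8.8
position: [494.3, -384.9, 66.5]
orientation: [3.122, 0.324, 0.002]
ft_force: [0.0, -0.5, -0.1]
gripper_width: 22.5
```

Run:
```python
from h import *
go((492,-398,31.5),12); snap('scene','s10')
```

```text
shift cm [-0.5   1.22  3.51] turn [ 0.003 -0.001 -0.002] | t 8.8 pos [ 494.3 -384.9   66.5] yaw 11.9 F [ 0.  -0.5 -0.1] w 22.5 rows 0.9 0.0
```

Emit:
step_arm(
  targets="0 0 0 1.5 0 0 0; 0 0 0 2.6 0 0 0; 0 0 0 3.2 0 0 0; 0 0 0 3.5 0 0 0; 0 0 0 3.5 0 0 0",
)

```text
time_s: 9.27
position: [495.0, -385.4, 32.8]
orientation: [3.12, 0.325, 0.004]
ft_force: [0.1, 0.1, -1.3]
gripper_width: 22.8
```

Run:
```python
from h import *
go((492,-398,31.5),12); s=snap('scene','s11')
cv2.imwrite('pics/s11z.png',cv2.resize(s['img'][:,:,::-1][180:330,100:300],None,fx=4,fy=4,interpolation=cv2.INTER_CUBIC))
```

```text
shift cm [-0.55  1.17  0.13] turn [ 0.005 -0.002 -0.002] | t 9.27 pos [ 495.  -385.4   32.8] yaw 11.9 F [ 0.1  0.1 -1.3] w 22.8 rows 0.3 0.0
```

View pics/s11z.png

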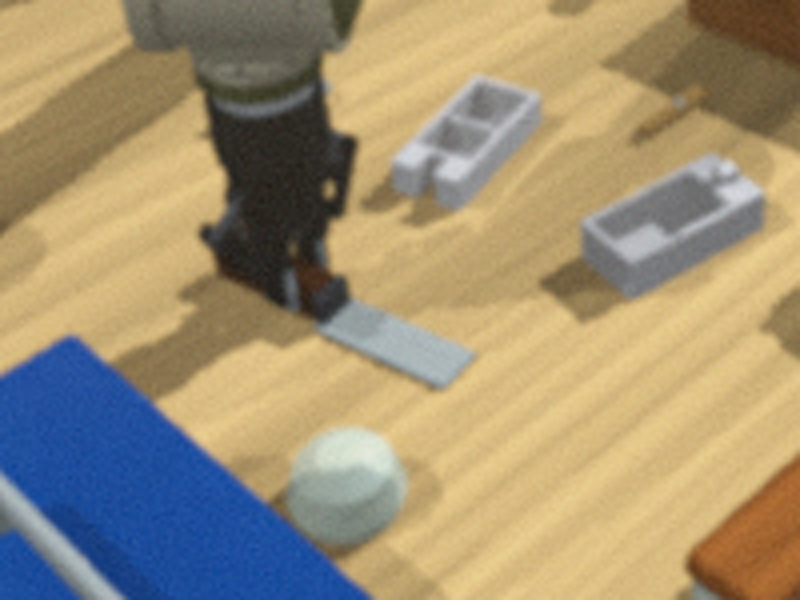

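Emit:
step_arm(
  targets="0 0 0 0.1 0 0 0; 0 0 0 0.15 0 0 0; 100 0 0 0.1 0 0 0; 100 0 0 0.1 0 0 0; 100 0 0 0 0 0 0",
)

```text
time_s: 9.73
position: [495.2, -385.7, 33.5]
orientation: [3.119, 0.325, 0.005]
ft_force: [0.1, -0.5, -0.1]
gripper_width: 58.2
```

Emit:
step_arm(
  targets="100 0 0 0 0 0 0; 100 0 0 0 0 0 0; 100 0 0 -4 0 0 0; 100 0 0 -8 0 0 0; 100 0 0 -12 0 0 0",
)

```text
time_s: 10.15
position: [494.5, -384.8, 154.8]
orientation: [3.12, 0.325, 0.004]
ft_force: [0.7, -0.8, 0.4]
gripper_width: 85.7
```

Run:
```python
from h import *
go((641.5,-169,200),82)
```

```text
shift cm [ 18.84 -18.07  -4.57] turn [ 6.000e-03  1.000e-03 -1.224e+00] | t 10.15 pos [ 494.5 -384.8  154.8] yaw 11.9 F [ 0.7 -0.8  0.4] w 85.7 rows 6.4 9.8
```

Emit:
step_arm(
  targets="100 2.3 -2.2 -1 0 0 -0.12; 100 4.6 -4.4 -2 0 0 -0.24; 100 7 -6.6 -3 0 0 -0.36; 100 9.3 -8.8 -4 0 0 -0.48; 100 11.6 -11 -4.6 0 0 -0.6",
)

```text
time_s: 10.57
position: [586.1, -251.8, 201.9]
orientation: [2.879, 1.24, 0.003]
ft_force: [0.9, -0.8, -0.0]
gripper_width: 85.3
```

Run:
```python
from h import *
go((641.5,-169,150),82)
s=snap('top','t12')
cv2.imwrite('pics/t12z.png',cv2.resize(s['img'][:,:,::-1][130:270,40:250],None,fx=3.7,fy=3.7,interpolation=cv2.INTER_CUBIC))
```

```text
shift cm [ 9.83 -1.7   5.17] turn [ 0.006  0.003 -0.618] | t 10.57 pos [ 586.1 -251.8  201.9] yaw 46.6 F [ 0.9 -0.8 -0. ] w 85.3 rows 2.7 4.9
```

View pics/t12z.png

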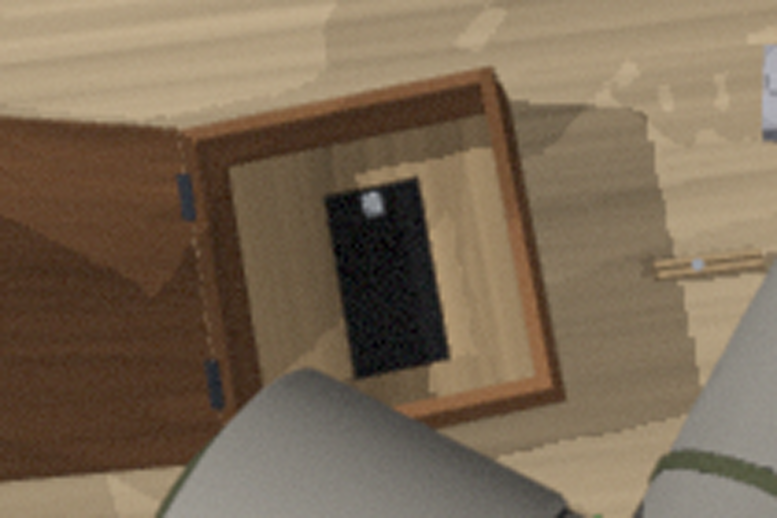

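View pics/t12.png

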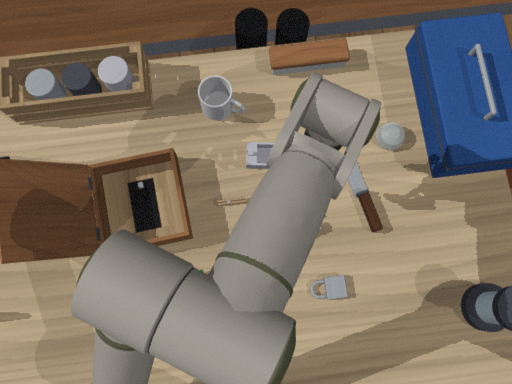

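Run:
```python
from m import *
s=dict(np.load('pics/t12.npz'))
m=mask(s,(120,170,165,240),(0,0,0),(180,255,50)); k=mask(s,(130,175,150,195),(0,0,100),(180,40,255))
r,b,W=rectw(s,cv2.morphologyEx(m|k,cv2.MORPH_CLOSE,np.ones((5,5))),8); print('mat',r, b.round(1).tolist())
r,b,W=rectw(s,k,17); print('key',r)
mm=cv2.moments(k,True); print(ray(s,mm['m10']/mm['m00'],mm['m01']/mm['m00'],15))
# bench check: known? depth of floor
P=pts(s); print(P[225,160],P[200,145], P[150,300])
# box rim corners top (z=78): far-right, right-bottom
for u,v in [(491,70),(563,398),(188,134),(497,82)]: print((u,v),ray(s,(u+.5)/3.7-.5+40,(v+.5)/3.7-.5+130,78).round(1))
```

```text
mat ((561.8446655273438, 151.1773681640625), (124.36041259765625, 61.68195724487305), 5.006361484527588) [[497.20001220703125, 176.5], [502.6000061035156, 115.0], [626.5, 125.9000015258789], [621.0999755859375, 187.3000030517578]]
key ((610.4547119140625, 154.8738250732422), (9.746957778930664, 12.753458976745605), 85.53178405761719)
[610.55316709 155.02258691  15.        ]
[506.55092672 116.37994899   8.80127229] [571.7278768  146.81213968  11.88177931] [ 509.36558071 -176.20177591  502.94302875]
(491, 70) [672.1  60.6  78. ]
(563, 398) [458.6  35.9  78. ]
(188, 134) [653.9 253.6  78. ]
(497, 82) [663.7  57.5  78. ]
```

Emit:
step_arm(
  targets="100 2.5 -0.4 1 0 0 -0.12; 100 5 -0.8 2 0 0 -0.24; 100 7.5 -1.3 4 0 0 -0.36; 100 9.8 -1.7 5.2 0 0 -0.48; 100 9.8 -1.7 5.2 0 0 -0.6",
)

```text
time_s: 11.03
position: [643.8, -159.7, 147.4]
orientation: [2.366, 2.063, 0.002]
ft_force: [-0.2, 0.2, -0.4]
gripper_width: 85.4
```

Emit:
step_arm(
  targets="100 0 0 0 0 0 0; 100 0 0 0 0 0 0",
)

```text
time_s: 11.2
position: [643.7, -159.3, 146.8]
orientation: [2.37, 2.06, 0.001]
ft_force: [0.3, 0.1, -0.1]
gripper_width: 85.2
```

Run:
```python
from h import *
go((641.5,-169,60),82); s=snap('wrist','w13')
```

```text
shift cm [-0.99 -0.09  8.68] turn [ 0.002  0.    -0.   ] | t 11.2 pos [ 643.7 -159.3  146.8] yaw 82.0 F [ 0.3  0.1 -0.1] w 85.2 rows 2.1 0.0
```

View pics/w13.png

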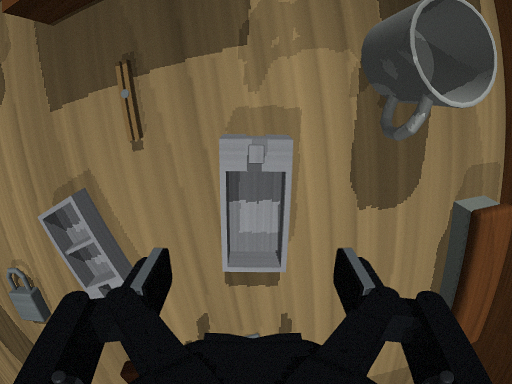

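```bash
cat >> h.py <<'E'
def fray(s,u,v,z):
    x=(u-s['cx'])/s['fx'];y=(v-s['cy'])/s['fy'];th=np.hypot(x,y)
    d=np.array([x/th*np.sin(th),y/th*np.sin(th),np.cos(th)])@s['R']; o=-s['R'].T@s['t']
    return o+d*(z-o[2])/d[2]
def fpr(s,X):
    c=s['R']@np.array(X,float)+s['t']; r=np.hypot(*c[:2]); th=np.arctan2(r,c[2]); return (c[:2]/r*th*s['fx']+[s['cx'],s['cy']])
def intool(p):
    st=arm.state(); R=Ro.from_rotvec(st['orientation']).as_matrix(); return R.T@(np.asarray(p)-st['position'])
E
python3 - <<'E'
from h import *
s=dict(np.load('pics/w13.npz'))
print('cam in tool',intool(-s['R'].T@s['t']))
for u,v,z in [(220,138,34),(292,138,34),(286,271,34),(223,271,34),(256,154,43)]:
    p=fray(s,u,v,z); print(u,v,p.round(1),intool(p).round(1))
im=s['img'][:,:,::-1][120:290,190:320]; cv2.imwrite('pics/w13z.png',cv2.resize(im,None,fx=3.5,fy=3.5,interpolation=cv2.INTER_CUBIC))
E
```

```text
cam in tool [  79.19216154   -0.7765643  -116.90708636]
220 138 [ 625.1 -106.5   34. ] [ 50.4 -26.1 113.2]
292 138 [ 680.7 -114.2   34. ] [ 50.6  30.  113.4]
286 271 [ 663.9 -233.1   34. ] [-69.5  30.1 113.5]
223 271 [ 606.8 -225.    34. ] [-69.5 -27.6 113.3]
256 154 [ 651.2 -121.5   43. ] [ 39.2   1.8 104.3]
```

View pics/w13z.png

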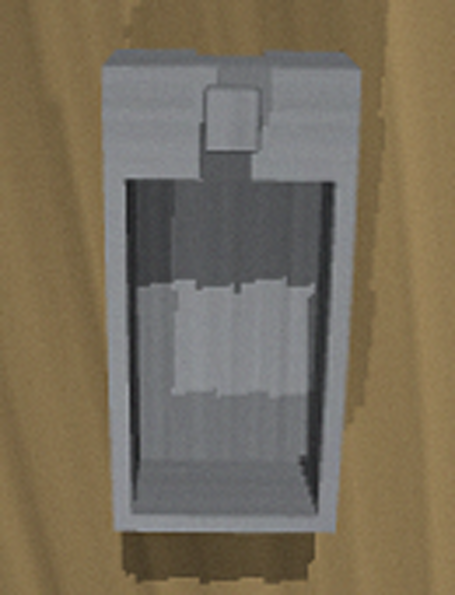

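Emit:
step_arm(
  targets="100 -0.9 0.1 3 0 0 0; 100 -0.9 0.1 6.5 0 0 0; 100 -0.9 0.1 9.8 0 0 0; 100 -0.9 0.1 11.7 0 0 0; 100 -0.9 0.1 11.8 0 0 0",
)

```text
time_s: 11.67
position: [641.4, -169.2, 25.3]
orientation: [-2.374, -2.052, 0.003]
ft_force: [-0.2, 0.4, -0.4]
gripper_width: 85.3
```

Emit:
step_arm(
  targets="0 0 0 0 0 0 0; 0 0 0 0 0 0 0; 0 0 0 0 0 0 0; 0 0 0 0 0 0 0; 0 0 0 0 0 0 0",
)

```text
time_s: 12.08
position: [642.4, -169.9, 27.6]
orientation: [-2.377, -2.054, 0.001]
ft_force: [-0.8, -0.5, 7.2]
gripper_width: 57.1
```

Run:
```python
from h import *
go((644,-169.5,28),82); s=snap('wrist','w14')
```

```text
shift cm [ 0.06  0.15 -0.04] turn [-0.     0.    -0.006] | t 12.08 pos [ 642.4 -169.9   27.6] yaw 81.6 F [-0.8 -0.5  7.2] w 57.1 rows 0.0 0.1
```

View pics/w14.png

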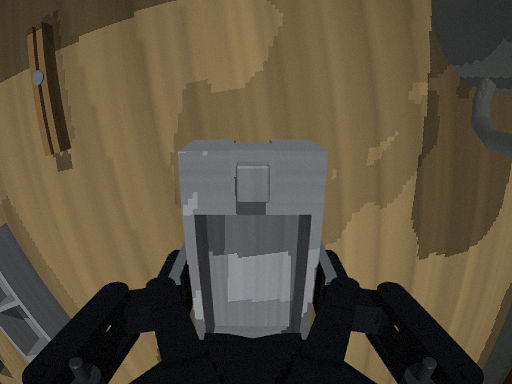

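Emit:
step_arm(
  targets="0 0 0 -2 0 0 0; 0 0 0 -6 0 0 0; 0 0 0 -10 0 0 0; 0 0 0 -13 0 0 0; 0 0 0 -13 0 0 0",
)

```text
time_s: 12.55
position: [644.7, -170.8, 165.9]
orientation: [2.369, 2.046, 0.007]
ft_force: [-0.8, 0.2, -0.8]
gripper_width: 57.1
```

Run:
```python
from h import *
go((561.7,151,170),5); s=snap('wrist','w15')
im=s['img'][:,:,::-1][125:345,160:350]; cv2.imwrite('pics/w15z.png',cv2.resize(im,None,fx=2.7,fy=2.7,interpolation=cv2.INTER_CUBIC))
```

```text
shift cm [ 30.62 -12.88  -0.68] turn [ 0.012 -0.005  1.338] | t 12.55 pos [ 644.7 -170.8  165.9] yaw 81.6 F [-0.8  0.2 -0.8] w 57.1 rows 8.0 10.7
```

View pics/w15z.png

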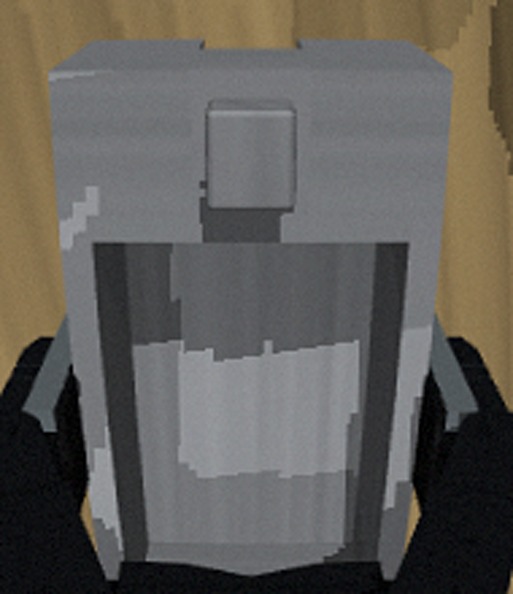

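```bash
cat >> h.py <<'E'
def ftool(s,u,v,zt,st=None):
    """ray hit on plane z_tool=zt, in tool coords, for wrist pic s"""
    st=st or arm.state(); Rt=Ro.from_rotvec(st['orientation']).as_matrix()
    x=(u-s['cx'])/s['fx'];y=(v-s['cy'])/s['fy'];th=np.hypot(x,y)
    d=Rt.T@(np.array([x/th*np.sin(th),y/th*np.sin(th),np.cos(th)])@s['R']); o=Rt.T@(-s['R'].T@s['t']-st['position'])
    return o+d*(zt-o[2])/d[2]
E
python3 - <<'E'
from h import *
s=dict(np.load('pics/w15.npz'))
for u,v,z in [(179.3,152.8,-6.4),(326.3,151.7,-6.4),(253,183.1,-15.4),(194.6,214.6,-6.4),(311,214.6,-6.4)]: print(ftool(s,u,v,z).round(1))
print('cam',ftool(s,253,183,-116.9).round(1))
E
```

```text
[ 58.3 -28.7  -6.4]
[58.8 30.  -6.4]
[ 48.2   0.6 -15.4]
[ 31.9 -23.9  -6.4]
[31.8 25.2 -6.4]
cam [ 7.720e+01 -1.000e-01 -1.169e+02]
```

Emit:
step_arm(
  targets="0 2.8 -1.2 0 0 0 0.12; 0 5.6 -2.4 0 0 0 0.24; 0 8.4 -3.5 0 0 0 0.36; 0 11.2 -4.7 -0.2 0 0 0.48; 0 14 -5.9 -0.4 0 0 0.6",
)

```text
time_s: 13.02
position: [604.1, -21.7, 163.4]
orientation: [2.879, 1.249, 0.002]
ft_force: [0.7, 0.2, -2.5]
gripper_width: 56.9
```

Run:
```python
from h import *
go((562.8,151.1,170),5)
```

```text
shift cm [  9.79 -14.83  -0.72] turn [ 0.003 -0.001  0.731] | t 13.02 pos [604.1 -21.7 163.4] yaw 46.9 F [ 0.7  0.2 -2.5] w 56.9 rows 4.3 5.9
```

Emit:
step_arm(
  targets="0 2 -3 -0.3 0 0 0.12; 0 4 -6 -0.5 0 0 0.24; 0 6 -9 -0.7 0 0 0.36; 0 8 -12 -0.7 0 0 0.48; 0 9.8 -14.8 -0.7 0 0 0.6",
)

```text
time_s: 13.43
position: [561.6, 152.8, 168.5]
orientation: [3.121, 0.333, -0.0]
ft_force: [0.6, -0.3, -2.9]
gripper_width: 57.0
```

Emit:
step_arm(
  targets="0 0 0 0 0 0 0.12; 0 0 0 0 0 0 0.13; 0 0 0 0 0 0 0.13; 0 0 0 0 0 0 0.13",
)

```text
time_s: 13.77
position: [561.5, 151.9, 167.8]
orientation: [3.136, 0.133, -0.002]
ft_force: [-0.6, 0.4, -3.5]
gripper_width: 56.8
```

Run:
```python
from h import *
go((562.8,151.1,120),5); s=snap('wrist','w16')
```

```text
shift cm [0.13 0.08 4.78] turn [ 0.003  0.001 -0.002] | t 13.77 pos [561.5 151.9 167.8] yaw 4.9 F [-0.6  0.4 -3.5] w 56.8 rows 1.1 0.0
```

View pics/w16.png

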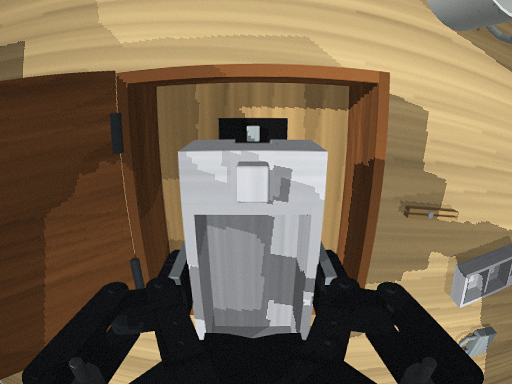

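Run:
```python
from h import *
s=dict(np.load('pics/w16.npz'))
im=s['img'][:,:,::-1][100:220,170:335]; cv2.imwrite('pics/w16z.png',cv2.resize(im,None,fx=4.5,fy=4.5,interpolation=cv2.INTER_CUBIC))
```

```text
(no output)
```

View pics/w16z.png

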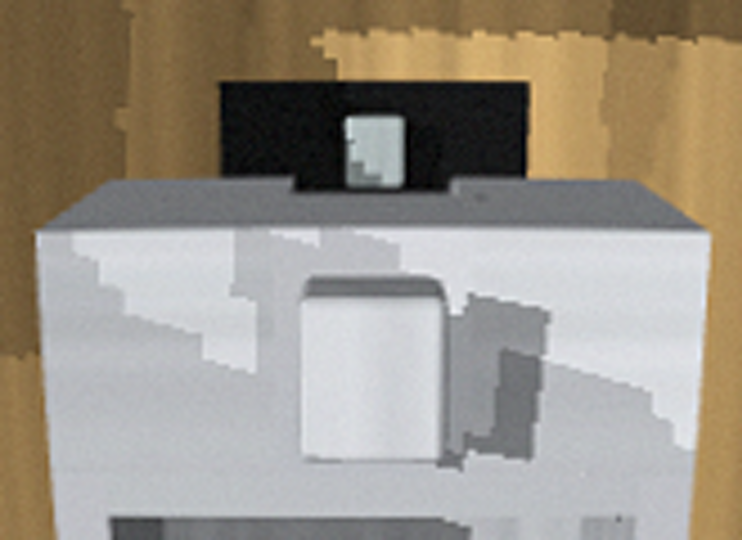

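Run:
```python
from h import *
s=dict(np.load('pics/w16.npz')); st=arm.state()
z=st['position'][2]
for n,u,v,h in [('keyfar',253.3,125.8,z-17),('matL',218.7,118.2,z-8),('matR',287.3,118.2,z-8),('rimL',178.2,151.6,-6.4),('rimR',327.6,151.6,-6.4),('tabfar',252.8,165.6,-15.4),('tabnear',252.6,202,-15.4)]: print(n,ftool(s,u,v,h,st).round(1))
```

```text
keyfar [ 55.7   1.4 151. ]
matL [ 62.3 -30.7 160. ]
matR [ 62.4  32.9 160. ]
rimL [ 59.7 -27.9  -6.4]
rimR [59.8 29.6 -6.4]
tabfar [ 56.    0.8 -15.4]
tabnear [ 42.5   0.7 -15.4]
```

Emit:
step_arm(
  targets="0 0.05 0.05 3 0 0 0; 0 0.05 0.05 6.5 0 0 0; 0 0.05 0.05 9.5 0 0 0; 0 0.05 0.05 10.5 0 0 0; 0 0.05 0.05 10.7 0 0 0",
)

```text
time_s: 14.23
position: [561.3, 150.2, 59.0]
orientation: [3.136, 0.132, -0.008]
ft_force: [-0.3, -0.7, -2.8]
gripper_width: 57.2
```

Emit:
step_arm(
  targets="0 0 0 0 0 0 0; 0 0 0 0 0 0 0",
)

```text
time_s: 14.4
position: [562.3, 149.9, 60.5]
orientation: [3.136, 0.132, -0.004]
ft_force: [-0.3, 0.0, -1.6]
gripper_width: 56.8
```

Run:
```python
from h import *
go((562.3,151.3,35.6),5); s=snap('wrist','w17')
im=s['img'][:,:,::-1][60:220,130:375]; cv2.imwrite('pics/w17z.png',cv2.resize(im,None,fx=3.2,fy=3.2,interpolation=cv2.INTER_CUBIC))
```

```text
shift cm [ 0.02 -0.15  2.49] turn [ 0.003  0.003 -0.003] | t 14.4 pos [562.3 149.9  60.5] yaw 4.8 F [-0.3  0.  -1.6] w 56.8 rows 0.6 0.0
```

View pics/w17z.png

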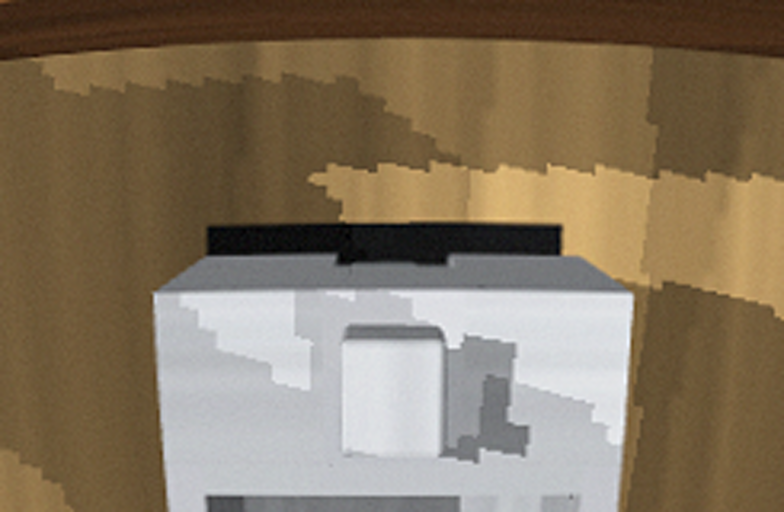

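Run:
```python
from h import *
s=dict(np.load('pics/w17.npz')); st=arm.state()
z=st['position'][2]
for n,u,v,h in [('matL',207,226,z-8),('matR',562,226,z-8),('rimL',155,293,-6.4),('rimR',634,293,-6.4),('tabfar',393,339,-15.4),('botL',205,257,27.6),('botR',583,257,27.6)]: print(n,ftool(s,u/3.2+130,v/3.2+60,h,st).round(1))
```

```text
matL [ 61.8 -32.4  52.7]
matR [61.8 31.6 52.7]
rimL [ 59.8 -27.5  -6.4]
rimR [59.9 30.1 -6.4]
tabfar [ 55.9   1.1 -15.4]
botL [ 59.5 -27.9  27.6]
botR [59.5 30.5 27.6]
```

Emit:
step_arm(
  targets="0 0 -0.16 0 0 0 0; 0 0 -0.16 0.7 0 0 0; 0 0 -0.16 1.4 0 0 0; 0 0 -0.16 2 0 0 0; 0 0 -0.16 2.2 0 0 0",
)

```text
time_s: 14.87
position: [561.5, 151.5, 37.2]
orientation: [3.136, 0.132, -0.007]
ft_force: [-0.8, 0.3, -3.4]
gripper_width: 56.8
```

Run:
```python
from h import *
go((562.3,151.3,35.6),5)
```

```text
shift cm [0.08 0.03 0.16] turn [ 0.003  0.004 -0.003] | t 14.87 pos [561.5 151.5  37.2] yaw 4.8 F [-0.8  0.3 -3.4] w 56.8 rows 0.0 0.0
```

Emit:
step_arm(
  targets="0 0.05 0 0.1 0 0 0; 0 0.05 0 0.2 0 0 0; 0 0.05 0 0.2 0 0 0",
)

```text
time_s: 15.12
position: [561.9, 151.6, 35.8]
orientation: [3.136, 0.132, -0.007]
ft_force: [-2.8, -1.5, 2.5]
gripper_width: 57.0
```

Emit:
step_arm(
  targets="90 0 0 0 0 0 0; 90 0 0 0 0 0 0; 90 0 0 0 0 0 0; 90 0 0 -0.5 0 0 0; 90 0 0 -2 0 0 0",
)

```text
time_s: 15.53
position: [561.0, 151.5, 54.6]
orientation: [3.136, 0.132, -0.013]
ft_force: [0.0, 0.6, 0.1]
gripper_width: 76.9
```

Emit:
step_arm(
  targets="90 0 0 -4 0 0 0; 90 0 0 -8 0 0 0; 90 0 0 -12 0 0 0; 90 0 0 -12.5 0 0 0; 100 0 0 -12.5 0 0 0",
)

```text
time_s: 15.95
position: [563.1, 152.1, 182.7]
orientation: [3.136, 0.132, -0.003]
ft_force: [0.8, -0.4, -0.7]
gripper_width: 85.0
```

Run:
```python
from h import *
go((460,-199,150),105); s=snap('wrist','w18')
im=s['img'][:,:,::-1][60:330,130:375]; cv2.imwrite('pics/w18z.png',cv2.resize(im,None,fx=2.2,fy=2.2,interpolation=cv2.INTER_CUBIC))
```

```text
shift cm [-13.23  34.1    3.39] turn [ 0.     0.004 -1.748] | t 15.95 pos [563.1 152.1 182.7] yaw 4.8 F [ 0.8 -0.4 -0.7] w 85.0 rows 8.8 14.0
```

View pics/w18z.png

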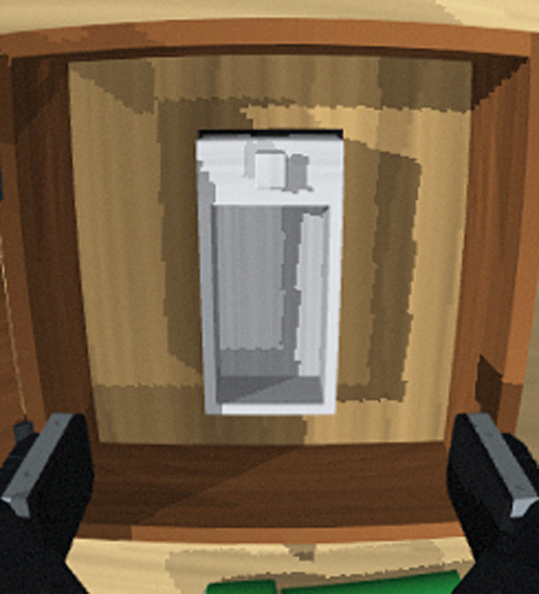

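Run:
```python
from h import *
s=dict(np.load('pics/w18.npz'))
d=s['depth']
def pt(u,v):
    u=u/2.2+130; v=v/2.2+60
    x=(u-s['cx'])/s['fx'];y=(v-s['cy'])/s['fy'];th=np.hypot(x,y); D=np.median(d[int(v)-1:int(v)+2,int(u)-1:int(u)+2])
    r=np.array([x/th*np.tan(th),y/th*np.tan(th),1])*D
    return ((r-s['t'])@s['R']).round(1)
for n,u,v in [('rimFL',215,170),('rimFR',320,170),('rimNL',212,408),('rimNR',329,408),('tab',268,170),('floorL',140,300),('floorR',440,300),('floorF',300,95)]: print(n,pt(u,v))
c=[]
for u,v in [(196,143),(343,141),(335,412),(206,412)]:
    p=fray(s,u/2.2+130,v/2.2+60,42); c.append(p[:2]); print(p.round(1))
print('centre',np.mean(c,0)); 
for u,v in [(255,152),(284,152),(284,189),(256,189)]: print('tab',fray(s,u/2.2+130,v/2.2+60,51).round(1))
```

```text
rimFL [607.7 176.3  42.2]
rimFR [611.2 134.8  41.7]
rimNL [502.6 171.4  42. ]
rimNR [507.  119.4  41.9]
tab [610.4 155.4  50.6]
floorL [538.9 210.6   8.2]
floorR [550.7  67.    7.4]
floorF [639.9 143.8   8. ]
[617.9 184.5  42. ]
[623.6 126.9  42. ]
[505.2 116.4  42. ]
[500.3 174.   42. ]
centre [561.77036935 150.4703175 ]
tab [617. 161.  51.]
tab [617.9 150.   51. ]
tab [603.7 148.7  51. ]
tab [602.8 159.4  51. ]
```

Run:
```python
from h import *
go((459.5,-199,150),-73.6)
```

```text
shift cm [-13.16  34.1    3.2 ] turn [0.007 0.004 1.369] | t 16.0 pos [562.1 152.  180.2] yaw 4.8 F [-0.9 -0.4 -1.1] w 85.4 rows 8.8 11.0
```

Emit:
step_arm(
  targets="100 -1.2 3 0 0 0 0.12; 100 -2.4 6.2 0 0 0 0.24; 100 -3.6 9.3 0 0 0 0.36; 100 -4.8 12.4 0.4 0 0 0.48; 100 -6 15.5 1 0 0 0.6",
)

```text
time_s: 16.42
position: [514.1, -8.7, 169.5]
orientation: [3.031, -0.808, -0.012]
ft_force: [0.6, 0.0, 0.4]
gripper_width: 85.4
```

Run:
```python
from h import *
go((459.5,-199,150),-73.6)
```

```text
shift cm [ 4.75 19.21  2.04] turn [0.009 0.003 0.763] | t 16.42 pos [514.1  -8.7 169.5] yaw -29.9 F [0.6 0.  0.4] w 85.4 rows 4.8 6.1
```

Emit:
step_arm(
  targets="100 0.8 3.2 0.3 0 0 0.12; 100 1.6 6.4 0.7 0 0 0.24; 100 2.4 9.6 1 0 0 0.36; 100 3.2 12.8 1.3 0 0 0.48; 100 4 16 1.6 0 0 0.6",
)

```text
time_s: 16.83
position: [467.5, -168.5, 152.4]
orientation: [2.65, -1.675, -0.014]
ft_force: [0.8, -0.4, -0.5]
gripper_width: 85.3
```

Run:
```python
from h import *
go((459.5,-199,150),-73.6)
```

```text
shift cm [2.41 2.03 0.25] turn [0.011 0.003 0.157] | t 16.83 pos [ 467.5 -168.5  152.4] yaw -64.6 F [ 0.8 -0.4 -0.5] w 85.3 rows 0.8 1.3
```

Emit:
step_arm(
  targets="100 2.2 2 0.1 0 0 0.1; 100 2.4 2 0.2 0 0 0.157; 100 2.4 2 0.2 0 0 0.157; 100 2.4 2 0.2 0 0 0.157",
)

```text
time_s: 17.17
position: [459.2, -198.3, 149.2]
orientation: [2.511, -1.875, -0.018]
ft_force: [0.6, -0.6, -0.4]
gripper_width: 85.1
```

Run:
```python
from h import *
go((459.5,-199,150),-73.6); s=snap('wrist','w19')
im=s['img'][:,:,::-1][60:330,130:375]; cv2.imwrite('pics/w19z.png',cv2.resize(im,None,fx=2.2,fy=2.2,interpolation=cv2.INTER_CUBIC))
```

```text
shift cm [ 0.08 -0.01 -0.08] turn [0.013 0.005 0.002] | t 17.17 pos [ 459.2 -198.3  149.2] yaw -73.5 F [ 0.6 -0.6 -0.4] w 85.1 rows 0.0 0.1
```

View pics/w19z.png

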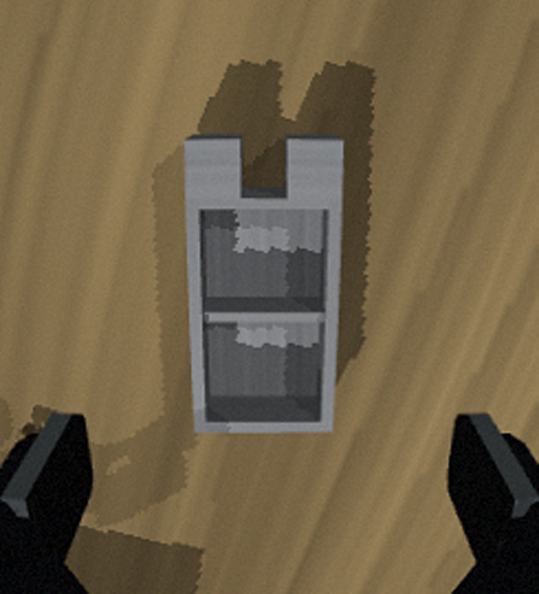

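Run:
```python
from h import *
s=dict(np.load('pics/w19.npz')); st=arm.state(); c=[]
for u,v in [(186,139),(343,140),(333,432),(194,432)]:
    p=fray(s,u/2.2+130,v/2.2+60,28); q=intool(p); c.append(q); print(p.round(1),q.round(1))
print(np.mean(c,0))
```

```text
[ 503.2 -249.5   28. ] [ 62.5 -28.7 120.9]
[ 448.3 -265.3   28. ] [ 61.9  28.4 121.6]
[ 414.1 -150.    28. ] [-58.3  28.4 122.2]
[ 470.2 -133.7   28. ] [-57.9 -30.1 121.4]
[  2.05282717  -0.49714859 121.5517063 ]
```

Emit:
step_arm(
  targets="100 0.2 -0.05 3 0.013 0.005 0; 100 0.2 -0.05 6.5 0.013 0.005 0; 100 0.2 -0.05 10 0.013 0.005 0; 100 0.2 -0.05 12 0.013 0.005 0; 100 0.2 -0.05 12.1 0.013 0.005 0",
)

```text
time_s: 17.63
position: [457.2, -197.2, 24.9]
orientation: [-2.521, 1.874, 0.011]
ft_force: [-0.8, 0.3, 0.4]
gripper_width: 85.6
```

Emit:
step_arm(
  targets="0 0 0 0 0 0 0; 0 0 0 0 0 0 0; 0 0 0 0 0 0 0; 0 0 0 0 0 0 0; 0 0 0 0 0 0 0",
)

```text
time_s: 18.05
position: [458.0, -197.4, 26.4]
orientation: [-2.521, 1.874, 0.006]
ft_force: [0.4, 2.7, 7.7]
gripper_width: 56.8
```

Run:
```python
from h import *
go((459.5,-199,150),-73.6)
```

```text
shift cm [  0.15  -0.07 -12.36] turn [0.002 0.004 0.006] | t 18.05 pos [ 458.  -197.4   26.4] yaw -73.2 F [0.4 2.7 7.7] w 56.8 rows 3.0 0.1
```

Emit:
step_arm(
  targets="0 0 0 -2 0 0 0; 0 0 0 -6 0 0 0; 0 0 0 -10 0 0 0; 0 0 0 -14 0 0 0; 0 0 0 -15 0 0 0",
)

```text
time_s: 18.47
position: [460.1, -198.9, 182.8]
orientation: [-2.522, 1.873, -0.01]
ft_force: [0.7, 0.1, -0.8]
gripper_width: 57.1
```

Run:
```python
from h import *
go((562,151,190),5); s=snap('wrist','w20')
im=s['img'][:,:,::-1][120:345,160:350]; cv2.imwrite('pics/w20z.png',cv2.resize(im,None,fx=2.6,fy=2.6,interpolation=cv2.INTER_CUBIC))
```

```text
shift cm [-30.55 -19.87  -0.78] turn [-0.    -0.007 -1.365] | t 18.47 pos [ 460.1 -198.9  182.8] yaw -73.2 F [ 0.7  0.1 -0.8] w 57.1 rows 8.7 10.9
```

View pics/w20z.png

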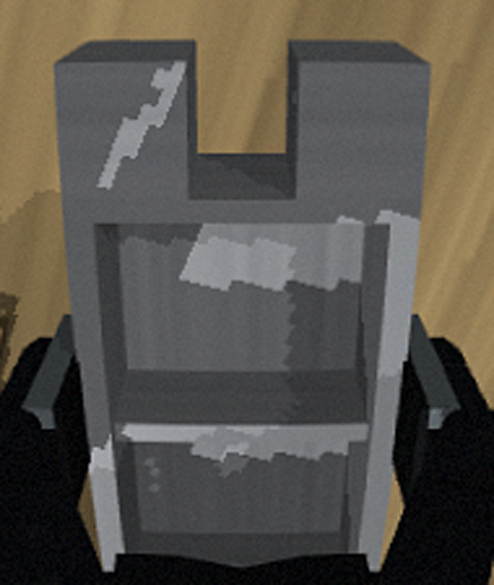

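Run:
```python
from h import *
s=dict(np.load('pics/w20.npz')); st=arm.state()
for n,u,v,h in [('L',55,64,-1.6),('R',430,64,-1.6),('nL',188,198,-1.6),('nR',297,198,-1.6),('bL',88,42,26.4),('bR',404,42,26.4)]: print(n,ftool(s,u/2.6+160,v/2.6+120,h,st).round(1))
```

```text
L [ 63.2 -27.7  -1.6]
R [63.3 30.5 -1.6]
nL [41.4 -7.3 -1.6]
nR [41.4 10.1 -1.6]
bL [ 63.2 -27.9  26.4]
bR [63.3 32.2 26.4]
```

Emit:
step_arm(
  targets="0 -2.8 -1.8 0 0 0 -0.12; 0 -5.6 -3.6 0 0 0 -0.24; 0 -8.4 -5.5 0 0 0 -0.36; 0 -11.2 -7.3 -0.2 0 0 -0.48; 0 -14 -9.1 -0.3 0 0 -0.6",
)

```text
time_s: 18.93
position: [506.3, -36.8, 183.4]
orientation: [2.965, -1.035, 0.006]
ft_force: [0.5, -0.2, -2.0]
gripper_width: 56.9
```

Run:
```python
from h import *
go((558.4,151.1,180),5)
```

```text
shift cm [ -7.62 -17.95   0.31] turn [ 0.002 -0.004 -0.759] | t 18.93 pos [506.3 -36.8 183.4] yaw -38.5 F [ 0.5 -0.2 -2. ] w 56.9 rows 4.7 6.1
```

Emit:
step_arm(
  targets="0 -1.5 -3.5 0 0 0 -0.12; 0 -3 -7 0 0 0 -0.24; 0 -4.5 -10.5 0 0 0 -0.36; 0 -6 -14 0.2 0 0 -0.48; 0 -7.6 -17.9 0.3 0 0 -0.6",
)

```text
time_s: 19.35
position: [557.7, 151.7, 178.5]
orientation: [3.137, -0.104, 0.001]
ft_force: [1.0, -0.9, -2.1]
gripper_width: 56.8
```

Emit:
step_arm(
  targets="0 0 0 0.5 0 0 -0.12; 0 0 0 1 0 0 -0.16; 0 0 0 1 0 0 -0.16; 0 0 0 1 0 0 -0.16",
)

```text
time_s: 19.68
position: [557.2, 151.6, 167.3]
orientation: [3.135, 0.144, -0.002]
ft_force: [-0.2, 0.5, -1.5]
gripper_width: 56.7
```

Run:
```python
from h import *
go((558.4,151.1,100),5); s=snap('wrist','w21')
im=s['img'][:,:,::-1][100:250,160:350]; cv2.imwrite('pics/w21z.png',cv2.resize(im,None,fx=4,fy=4,interpolation=cv2.INTER_CUBIC))
```

```text
shift cm [0.13 0.04 6.73] turn [0.003 0.002 0.005] | t 19.68 pos [557.2 151.6 167.3] yaw 5.3 F [-0.2  0.5 -1.5] w 56.7 rows 1.6 0.0
```

View pics/w21z.png

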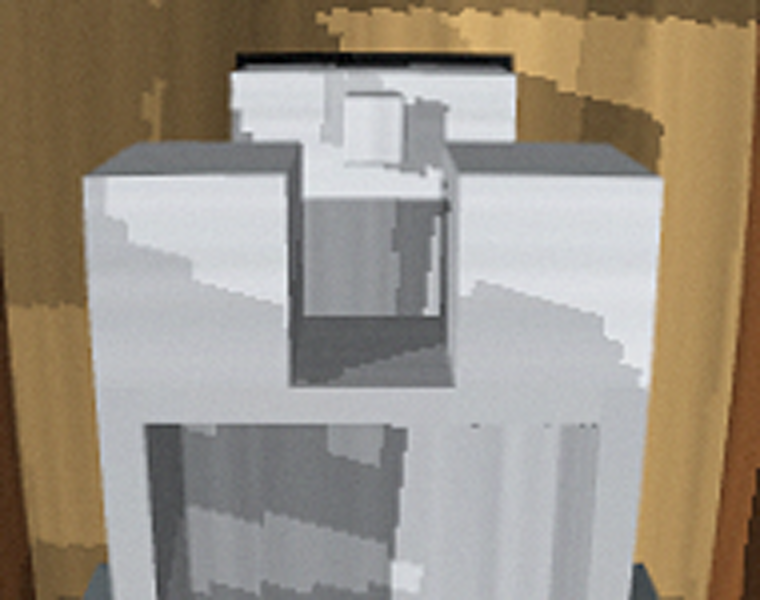

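```bash
cat > rel.py <<'E'
from h import *
import sys
def rel(f,x0,y0,k,items):
    s=dict(np.load('pics/%s.npz'%f)); st=arm.state(); z=st['position'][2]
    for n,u,v,h,isw in items: print(n,ftool(s,u/k+x0,v/k+y0,z-h if isw else h,st).round(1))
E
python3 - <<'E'
from rel import *
rel('w21',160,100,4,[('tabfarL',345,94,51,1),('tabfarR',404,94,51,1),('lowL',230,72,42,1),('lowR',516,72,42,1),('upL',84,178,-1.6,0),('upR',661,178,-1.6,0),('nL',290,386,-1.6,0),('nR',455,386,-1.6,0)])
E
```

```text
tabfarL [ 60.2  -4.3 116.9]
tabfarR [ 60.3   7.2 116.9]
lowL [ 64.3 -27.9 125.9]
lowR [ 64.4  30.2 125.9]
upL [ 61.7 -27.8  -1.6]
upR [61.8 29.5 -1.6]
nL [39.9 -7.6 -1.6]
nR [40.   9.3 -1.6]
```

Emit:
step_arm(
  targets="0 0.25 0.04 2.5 0 0 0; 0 0.25 0.04 5 0 0 0; 0 0.25 0.04 7 0 0 0; 0 0.25 0.04 7.9 0 0 0; 0 0.25 0.04 7.9 0 0 0",
)

```text
time_s: 20.15
position: [559.1, 150.4, 87.3]
orientation: [3.135, 0.141, -0.006]
ft_force: [0.2, -0.1, -2.1]
gripper_width: 57.2
```

Emit:
step_arm(
  targets="0 0 0 0 0 0 0; 0 0 0 0 0 0 0; 0 0 0 0 0 0 0",
)

```text
time_s: 20.4
position: [559.7, 150.4, 88.6]
orientation: [3.135, 0.141, -0.002]
ft_force: [-0.6, -0.5, -2.0]
gripper_width: 56.8
```

Run:
```python
from h import *
go((559.8,151.3,68),5); s=snap('wrist','w22')
im=s['img'][:,:,::-1][100:250,160:350]; cv2.imwrite('pics/w22z.png',cv2.resize(im,None,fx=4,fy=4,interpolation=cv2.INTER_CUBIC))
```

```text
shift cm [ 0.02 -0.09  2.06] turn [0.003 0.002 0.002] | t 20.4 pos [559.7 150.4  88.6] yaw 5.1 F [-0.6 -0.5 -2. ] w 56.8 rows 0.5 0.0
```

View pics/w22z.png

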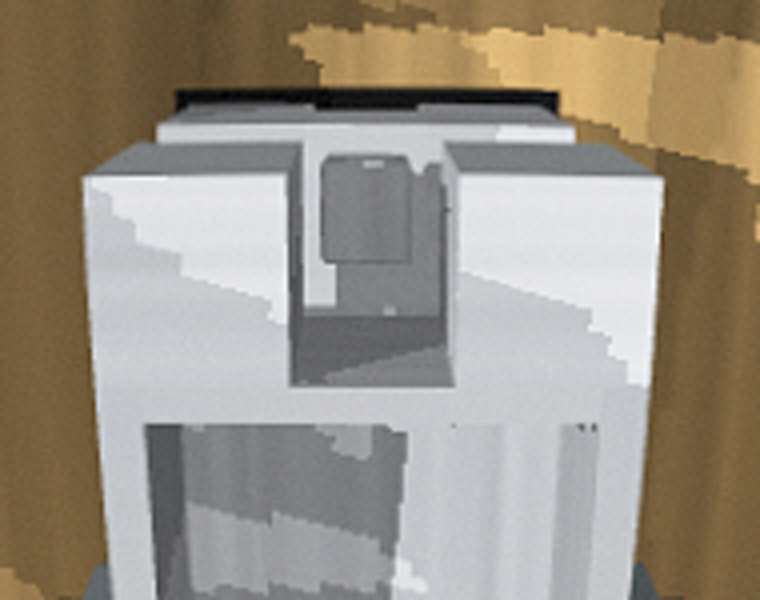

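Run:
```python
from rel import *
rel('w22',160,100,4,[('tabfarL',322,160,51,1),('tabfarR',409,160,51,1),('tabnearL',322,262,51,1),('tabnearR',409,262,51,1),('lowL',158,125,42,1),('lowR',574,125,42,1),('upL',84,178,-1.6,0),('upR',662,178,-1.6,0),('nL',290,386,-1.6,0),('nR',455,386,-1.6,0)])
```

```text
tabfarL [58.1 -5.4 37.4]
tabfarR [58.1  6.  37.4]
tabnearL [44.4 -5.5 37.4]
tabnearR [44.4  6.1 37.4]
lowL [ 62.2 -28.6  46.4]
lowR [62.2 29.2 46.4]
upL [ 61.9 -27.7  -1.6]
upR [62.  30.1 -1.6]
nL [40.  -7.3 -1.6]
nR [40.   9.7 -1.6]
```

Emit:
step_arm(
  targets="0 0.03 -0.1 0 0 0 0; 0 0.03 -0.1 0.5 0 0 0; 0 0.03 -0.1 1 0 0 0; 0 0.03 -0.1 1.5 0 0 0; 0 0.03 -0.1 1.8 0 0 0",
)

```text
time_s: 20.87
position: [559.5, 151.4, 69.4]
orientation: [3.135, 0.141, -0.005]
ft_force: [-0.2, 0.1, -2.2]
gripper_width: 57.1
```

Run:
```python
from h import *
go((560,151.3,68.4),5)
```

```text
shift cm [0.05 0.01 0.1 ] turn [0.003 0.003 0.002] | t 20.87 pos [559.5 151.4  69.4] yaw 5.1 F [-0.2  0.1 -2.2] w 57.1 rows 0.0 0.0
```

Emit:
step_arm(
  targets="0 0.03 0 0.1 0 0 0; 0 0.03 0 0.2 0 0 0; 0 0.03 0 0.2 0 0 0",
)

```text
time_s: 21.12
position: [559.4, 151.4, 68.3]
orientation: [3.135, 0.141, -0.006]
ft_force: [-7.2, -2.2, 10.9]
gripper_width: 56.9
```

Emit:
step_arm(
  targets="90 0 0 0 0 0 0; 90 0 0 0 0 0 0; 90 0 0 0 0 0 0; 90 0 0 -0.5 0 0 0; 90 0 0 -2 0 0 0",
)

```text
time_s: 21.53
position: [558.6, 151.3, 86.9]
orientation: [3.135, 0.141, -0.012]
ft_force: [0.0, 0.4, 0.1]
gripper_width: 76.3
```

Emit:
step_arm(
  targets="90 0 0 -4 0 0 0; 90 0 0 -8 0 0 0; 90 0 0 -12 0 0 0; 90 0 0 -12.5 0 0 0; 90 0 0 -12.5 0 0 0",
)

```text
time_s: 21.95
position: [560.5, 151.9, 214.9]
orientation: [3.135, 0.141, -0.003]
ft_force: [0.2, 0.5, -0.5]
gripper_width: 76.7
```

Run:
```python
from h import *
go((460,-199,150),105); s=snap('wrist','w23')
im=s['img'][:,:,::-1][60:330,130:375]; cv2.imwrite('pics/w23z.png',cv2.resize(im,None,fx=2.2,fy=2.2,interpolation=cv2.INTER_CUBIC))
```

```text
shift cm [-13.14  34.03   6.63] turn [ 1.000e-03  4.000e-03 -1.743e+00] | t 21.95 pos [560.5 151.9 214.9] yaw 5.2 F [ 0.2  0.5 -0.5] w 76.7 rows 8.9 13.9
```

View pics/w23z.png

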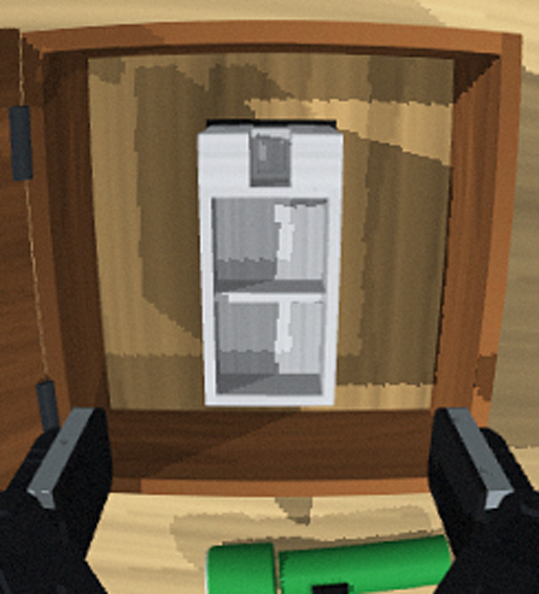

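Run:
```python
from h import *
s=dict(np.load('pics/w23.npz'))
d=s['depth']
def pt(u,v):
    u=u/2.2+130; v=v/2.2+60
    x=(u-s['cx'])/s['fx'];y=(v-s['cy'])/s['fy'];th=np.hypot(x,y); D=np.median(d[int(v)-1:int(v)+2,int(u)-1:int(u)+2])
    r=np.array([x/th*np.tan(th),y/th*np.tan(th),1])*D
    return ((r-s['t'])@s['R']).round(1)
for n,u,v in [('rimFL',220,165),('rimFR',320,165),('rimNL',212,400),('rimNR',329,400),('tab',268,150),('floorL',130,300),('floorR',420,300)]: print(n,pt(u,v))
c=[]
for u,v in [(198,135),(343,135),(335,405),(205,405)]:
    p=fray(s,u/2.2+130,v/2.2+60,70); c.append(p[:2]); print(p.round(1))
print('centre',np.mean(c,0))
```

```text
rimFL [606.6 174.8  69.7]
rimFR [610.2 134.7  70. ]
rimNL [501.6 171.3  69.8]
rimNR [506.5 118.8  70. ]
tab [612.4 155.9  50.6]
floorL [524.2 221.3   8.6]
floorR [537.8  67.8   8. ]
[618.1 184.5  70. ]
[623.3 126.8  70. ]
[504.1 115.7  70. ]
[498.9 174.3  70. ]
centre [561.08788739 150.31744965]
```

Emit:
step_arm(
  targets="90 -3 3.5 -1 0 0 0; 90 -6 7 -2 0 0 0; 90 -9 10.5 -2 0 0 0; 90 -12 14 -2 0 0 0; 90 -14 17 -2 0 0 0",
)

```text
time_s: 22.42
position: [440.5, -18.7, 232.1]
orientation: [3.136, 0.142, -0.015]
ft_force: [0.1, -0.8, -0.7]
gripper_width: 76.6
```

Emit:
step_arm(
  targets="90 -2 4 0 0 0 0; 90 -4 8 0 0 0 0; 90 -6 12 0 0 0 0; 90 -6 15 0 0 0 0; 90 -6 15 0 0 0 0",
)

```text
time_s: 22.83
position: [393.1, -178.5, 231.4]
orientation: [3.137, 0.133, -0.018]
ft_force: [0.2, 1.1, -0.9]
gripper_width: 77.1
```

Run:
```python
from h import *
snap('top','t24'); snap('scene','s24'); st=arm.state(); print(st['time_s'],st['position'],np.abs(st['joint_vel']).max())
```

```text
22.9333 [ 393.60304524 -174.07061494  231.34634525] 0.056618084035066525
```

View pics/t24.png

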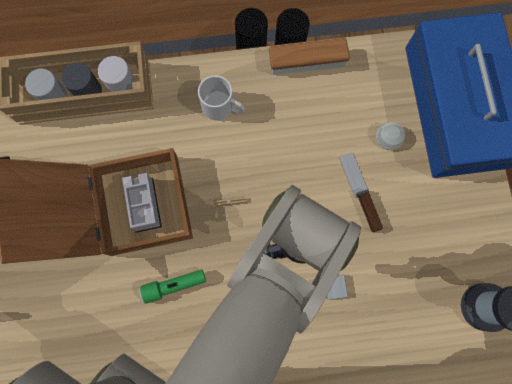

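View pics/s24.png

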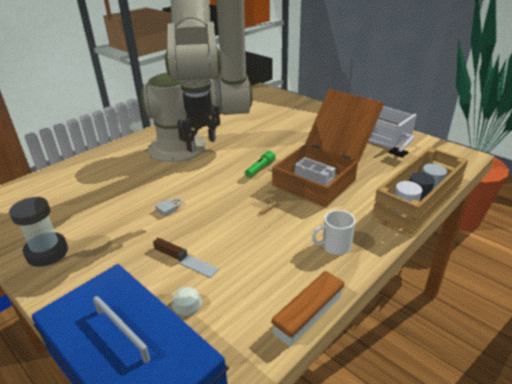

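Run:
```python
from h import *
s=dict(np.load('pics/t24.npz')); P=pts(s)
r=P[185:240,15:70].reshape(-1,3); r=r[np.isfinite(r).all(1)]
c=r-np.median(r,0); n=np.linalg.svd(c[np.linalg.norm(c,axis=1)<150],full_matrices=False)[2][2]; print('normal',n.round(3),'open angle',np.pi-np.arccos(abs(n[2])))
t=np.load('pics/top0.npz'); a=cv2.absdiff(t['img'],s['img']).max(2)
for k,(x0,y0,x1,y1) in dict(mug=(195,75,246,122),flash=(138,268,210,304),peg=(212,192,252,210),paper=(374,122,408,152),lock=(330,275,348,300)).items(): print(k,(a[y0:y1,x0:x1]>60).mean().round(3))
z=P[160:180,345:362,2]; print('blade z',np.median(P[170,353,2]))
arm.job_done()
```

```text
normal [ 0.066 -0.743  0.666] open angle 2.3000330845113126
mug 0.0
flash 0.0
peg 0.0
paper 0.0
lock 0.013
blade z 3.9944899542618697
the job is handed in; nothing more can be done
```

The job is handed in, finished at about 23 s on the robot's clock. My last checks show it done as asked, though the tool gave no verdict.

- **Cover:** I levered it open with the scraper blade only. The depth image puts it at 2.30 rad, fully open.
- **Scraper:** It lies flat on the bench, about 12 mm from where it started, with its blade at bench level.
- **Trays:** The tabbed tray sits over the key, with its rim at 42 mm all round. The other tray is on top with its slot over the tab, rim at 69.7–70.0 mm where 70 is ideal. Both are fully down and level.
- **Centring:** Both tray centres read within about 1 mm of the box seat I measured. The cameras are only good to about 2 mm, and the wrist and top views differed by up to about 1 mm.
- **Bystanders:** The mug, flashlight, peg and paperweight show no change from the first top picture. About 1% of the padlock patch differed. The arm partly covered the padlock in that view, but the scene view shows it in place.
- **Forces and contact:** The largest force in my readings at the end of each move was about 13 N, when the upper tray seated. The gripper was empty and clear of everything at hand-in.

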